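# Change the cartridges of the worktop water filter

## Task

Change the cartridges in the water filter beside the basin: swing its half-open clamp up and right back, put every spent (brown) cartridge from the wells into the enamel tray, and stand every fresh (white and blue) cartridge from the cabinet's drawer upright in a well of its own. Only when all the fresh ones are in, bring the clamp down until it is fully shut and has driven them home. Leave the drawer pushed shut and everything else on the sill where it was.

Things in the scene. Friction and masses are not known exactly. Their poses are not given: they have to be found in the camera images.
- fresh1: Fresh filter cartridge: white with blue collar and top band. Upright, 90 mm tall; origin at the centre of its foot, z to its top. From the foot: plug of 48 mm diameter and 42 mm length (foot chamfered to 40 mm), collar 58 mm across from 42 to 48 mm, plain grip barrel 46 mm in diameter from 48 to 90 mm. 120 g. Starts in a compartment of the drawer. None at the start: absent.
- fresh2: Fresh filter cartridge: white with blue collar and top band. Upright, 90 mm tall; origin at the centre of its foot, z to its top. From the foot: plug of 48 mm diameter and 42 mm length (foot chamfered to 40 mm), collar 58 mm across from 42 to 48 mm, plain grip barrel 46 mm in diameter from 48 to 90 mm. 120 g. Starts in a compartment of the drawer. None at the start: absent.
- fresh3: Fresh filter cartridge: white with blue collar and top band. Upright, 90 mm tall; origin at the centre of its foot, z to its top. From the foot: plug of 48 mm diameter and 42 mm length (foot chamfered to 40 mm), collar 58 mm across from 42 to 48 mm, plain grip barrel 46 mm in diameter from 48 to 90 mm. 120 g. Starts in a compartment of the drawer. None at the start: absent.
- spent1: Spent filter cartridge: brown with grey collar and top band. Upright, 90 mm tall; origin at the centre of its foot, z to its top. From the foot: plug of 48 mm diameter and 42 mm length (foot chamfered to 40 mm), collar 58 mm across from 42 to 48 mm, plain grip barrel 46 mm in diameter from 48 to 90 mm. 120 g. Starts in a well. None at the start: absent.
- spent2: Spent filter cartridge: brown with grey collar and top band. Upright, 90 mm tall; origin at the centre of its foot, z to its top. From the foot: plug of 48 mm diameter and 42 mm length (foot chamfered to 40 mm), collar 58 mm across from 42 to 48 mm, plain grip barrel 46 mm in diameter from 48 to 90 mm. 120 g. Starts in a well. None at the start: absent.
- spent3: Spent filter cartridge: brown with grey collar and top band. Upright, 90 mm tall; origin at the centre of its foot, z to its top. From the foot: plug of 48 mm diameter and 42 mm length (foot chamfered to 40 mm), collar 58 mm across from 42 to 48 mm, plain grip barrel 46 mm in diameter from 48 to 90 mm. 120 g. Starts in a well. None at the start: absent.
- filter: Fixed worktop water filter: grey plinth 160 x 290 mm, on it a white block 78 x 216 mm, its top 70 mm above the sill, with three wells 68 mm apart along y. Origin on the sill under the middle well, x from the clamp's handle to its hinge, z up. Hinge posts at x 85, y +-137, 137 mm high; spout at x 45, y 160 to 195, 121 mm high. Any cartridge fits any well, foot first; wells may stay empty.
- clamp (a joint): Hinged clamp of the filter: 0 shut; positive swings it up and over, to a stop at 1.9 rad. Stiff hinge (0.8 N m friction), 0.5 kg: it stays where it is left; starts part open; 6 to 9 N at the handle moves it. On the way down its pads meet the cartridges' tops at 0.13 rad; shutting it presses each 12 mm down on a spring (2 to 3.2 N each).
- clamp_handle (a point): Middle of the clamp's handle, a blue round bar 14 mm thick and 248 mm long, parallel to the hinge and 160 mm from it; when shut it is 125 mm above the sill on the robot's side of the filter. Two side arms join its ends; a steel press bar crosses half-way between handle and hinge.
- clamp_hinge (a point): Middle of the clamp's hinge line, 125 mm above the sill, 85 mm beyond the row of wells; the hinge line runs along the filter's y.
- drawer (a joint): How far the cabinet's drawer is pulled out: 0 shut, up to 0.18 m fully out (0.17 or more bares the compartments). Slides with about 1.2 N of friction and stays where it is left; it may start slightly ajar.
- drawer_handle (a point): Middle of the drawer's brass bar handle: 12 mm in diameter, 110 mm long along the cabinet's y, 85 mm above the sill, its centre line 45 mm in front of the drawer front; moves with the drawer.
- drawer_mid (a point): Centre of the drawer's floor, on its upper side, 15 mm above the sill; moves with the drawer. Inside it measures 175 mm in depth and is split into three compartments, 68 mm wide, 71 mm apart along y, by 30 mm high dividers; side and back walls 50 mm, front panel 100 mm above the floor.
- cabinet: Little green cabinet, 210 x 250 x 125 mm high, fixed on the sill, wooden top, one drawer that slides out along the cabinet's -x, towards the robot. Origin at the centre of its underside, x from front to back. A steel spring hook is clamped on its right edge.
- tray: Cream enamel tray with a blue rim, open, 200 x 140 mm and 50 mm high, 4 mm walls and floor, loose (0.6 kg), for the spent cartridges. Origin at the centre of its underside, x along its long side.
- cup: White enamel cup with a handle, 80 mm across and 80 mm high, standing on the sill; origin under its centre. Not part of the job.
- tin: Closed aluminium hair grip tin, 75 x 110 x 33 mm, lying on the cabinet's top; origin under its centre. Not part of the job.
- nailbrush: Chrome-backed nail brush, 36 x 90 mm and 54 mm high; origin under its centre, long along its y. Not part of the job.
- comb: Pale wooden comb, 38 x 170 x 6 mm, flat on the sill, long along its y; origin under its centre. Not part of the job.
- bottle: Green glass bottle, 60 mm across, 170 mm high; origin under its centre. Not part of the job.
- soap: Bar of soap on a white dish, 85 x 120 x 36 mm; origin under its centre. Not part of the job.
- well1 (a point): Well 1 of the filter: the point on its axis where a cartridge's foot is when driven home (its collar then flush with the block's top, 42 mm above this point). 52 mm bore with a chamfered mouth; while the clamp is open a sprung seat carries the foot 12 mm above this point.
- well2 (a point): Well 2 of the filter: the point on its axis where a cartridge's foot is when driven home (its collar then flush with the block's top, 42 mm above this point). 52 mm bore with a chamfered mouth; while the clamp is open a sprung seat carries the foot 12 mm above this point.
- well3 (a point): Well 3 of the filter: the point on its axis where a cartridge's foot is when driven home (its collar then flush with the block's top, 42 mm above this point). 52 mm bore with a chamfered mouth; while the clamp is open a sprung seat carries the foot 12 mm above this point.
Things that resemble listed ones, but are neither listed nor needed, are in the scene too. Leave any green or orange look-alike of the spent1 alone.

How it is judged:
By the outcome, as a careful person would: the job done as asked, in the order asked, and still so for the second after the job is handed in, with the robot touching nothing.
Of spent1, spent2, spent3 only 1 to 2 are there at a start; the rules pass over those that are not, and their reading is None.
Of fresh1, fresh2, fresh3 only 2 to 3 are there at a start; the rules pass over those that are not, and their reading is None.
At some moment in a run one of tray may be knocked a few centimetres aside while the robot is not near it.
Once in a run the grip may slacken for a moment while it holds something.
It also fails if it takes over 210 s, if anything falls off the work surface, if the arm or the gripper's body presses on something with over 40 N, if the wrist force passes 120 N, or if a joint passes its speed limit or range.

## Robot

A 6-joint arm with a two-finger parallel gripper is mounted at the origin on the work surface. World frame = base frame: x ahead of the robot, y to its left, z up, the work surface at z = 0. Lengths are in m, angles in rad, forces in N, time in s.
With the tool pointing down it reaches from about 0.3 to 0.85 m from the base axis. Payload 5.4 kg.
Tool frame: the origin (TCP) lies at the very end of the fingers, on their centre line; the grasp point (between the pads) lies 19 mm behind it (manip.grip_point_offset is the distance from the TCP to the grasp point, in m); x points along the fingers, z is the direction in which the jaws open and shut, and the axes are right-handed (so a half turn about x gives the same grasp; the last joint's range is limited). The gripper opens to 85 mm and grips with 20 to 120 N. Pads are 22 mm wide; open, the fingers measure 114 mm over their backs; the gripper's body (76 mm by 85 mm) begins 54 mm behind the grasp point. The pads swing forward as they close: fully open they stand 13 mm farther back than shut.
Start: joints at [-1.357, 0.158, 1.597, -0, 1.386, -0.21], TCP at [0.236, -0.524, 0.231] pointing down, gripper open.
Joint ranges: [-2.91, 2.91], [-0.94, 2.29], [0.18, 2.7], [-1.29, 4.43], [0.17, 2.64], [-3, 3]. Speed limits (rad/s): [2.57, 2.57, 3.14, 3.14, 3.14, 3.14].

## Interface

Orientations are given as a unit quaternion [x, y, z, w].
In Python, from workcell import manip gives the robot as it stands.
- The arm moves only by the shell command python3 -m pendant 'ROWS' [FORCE]. ROWS is JSON, a list that holds one entry, the list of rows, each a list of 7 numbers: the opening, from -1 (shut) to 1 (fully open), so that 0 is half open, then the shift along the tool's x, y, z in mm, then the turn, a rotation vector about the tool's x, y, z in rad. In form: [[[grip, dx, dy, dz, ax, ay, az], ...]]. A call has 1 to 20 rows; each row shifts and turns the commanded pose from where the row before left it, along the tool's axes as they then stand; what a row does not reach is not made up. A row lasts 1/12 s, in which the tool goes at most 41.7 mm and 7.16 degrees, less where a joint would pass 70% of its speed; a pose out of reach is approached as far as the arm can. A call is refused whole if a number of a shift passes 41.7 or a number of a turn 0.125, either way. A call with a gripper value outside its range is refused whole. The fingers move at their own pace and stop on an object; FORCE is the grip in N (left out, the last holds). Time passes only in rows, so rows that do not move let the fingers close. It gives the time, the measured TCP pose, the force and the opening at its end, in the units of the state.
- manip.get_obs(): the state, without advancing time (a new reading comes with each control period).
- manip.capture(name): name is "scene" or "side" or "wrist"; returns a dict with "img" (400x640x3 uint8, red, green, blue), "fx", "fy", "cx", "cy" (pixels), "T" (4x4, takes a point from camera to world coordinates). Camera axes: x right, y down, z forward; pixel columns grow to the right and rows downward; lengths in m; the calibration is good to about 2 mm. A picture is of the moment at which its call begins. There is no depth.
- manip.hand_in(): hands the job in, once; it reports no verdict.
Trained networks look in a picture, given as the dict that the camera call returned (one of the last four; its "shot" number tells which), for a name from the list of things; names that differ only in an ending like _2 or _b are one class to them, and where a whole thing is asked for, a point or a joint stands for the part that bears it (a point fixed in the world has none). Each returns a list of dicts, best first, with "p" (0 to 1); they miss things now and then, are a little off and sometimes report something else, mostly with a low value. They report only what shows in the picture. A call takes as long as a camera call. They do not tell look-alikes from the thing itself.
- manip.spot_in(picture, label): "location" ([column, row] as shares, 0 to 1, of the picture: columns of its width, rows of its height, amid what is visible of it).
The state is a dict: "time_s": time; "joint_positions": joint angles; "qd": joint speeds; "effort": joint torques, N m; "tcp_pos": TCP position; "eef_rot": TCP orientation; "wrist_force": force on the tool from outside, world axes, zero at the start; "wrist_torque": the same for the moment, N m; "width": finger opening in m.
Only numpy, scipy, OpenCV 4.12 (cv2) and the standard library are available. Lean on these libraries where they do the work, as an engineer would, in place of code of your own. Each camera call takes 0.05 s, during which the arm holds its last target.

## Working session

There is one attempt and no reset: what is moved stays moved. The work goes in short steps, Python scripts to look and compute and a shell command to move; the robot and the scene stay as the last step left them, time stands still between calls to the robot, and variables do not carry over. Pictures are saved under pics/ and viewed, and the job is handed in when it is done.

```bash
ls; mkdir -p pics
cat > h.py <<'E'
import numpy as np, cv2
from workcell import manip
def snap(name, fn):
    p=manip.capture(name); cv2.imwrite(f'pics/{fn}.png', cv2.cvtColor(p['img'],cv2.COLOR_RGB2BGR)); return p
def ray(p,uv):
    d=np.array([(uv[0]-p['cx'])/p['fx'],(uv[1]-p['cy'])/p['fy'],1.0]); T=np.array(p['T'])
    return T[:3,3], T[:3,:3]@d
def onz(p,uv,z):
    o,d=ray(p,uv); return o+d*(z-o[2])/d[2]
def proj(p,X):
    T=np.array(p['T']); c=T[:3,:3].T@(np.asarray(X)-T[:3,3]); return np.array([p['fx']*c[0]/c[2]+p['cx'],p['fy']*c[1]/c[2]+p['cy']])
def tri(obs):
    A=np.zeros((3,3));b=np.zeros(3)
    for p,uv in obs:
        o,d=ray(p,uv); d=d/np.linalg.norm(d); M=np.eye(3)-np.outer(d,d); A+=M;b+=M@o
    return np.linalg.solve(A,b)
def spots(p,labels):
    for l in labels:
        for r in manip.spot_in(p,l)[:4]:
            print(l, round(r['p'],2), [round(r['location'][0]*640),round(r['location'][1]*400)])
E
python3 - <<'E'
from h import *
print(manip.get_obs(), manip.grip_point_offset)
for n in ['scene','side','wrist']:
    p=snap(n,n+'0'); print(n,p['fx'],p['cx'],p['cy'],np.round(p['T'],3).tolist())
E
```

```text
pics
{'time_s': 0.0, 'joint_positions': array([-1.35710885e+00,  1.59024356e-01,  1.59824580e+00, -1.59296533e-05,
        1.38619241e+00, -2.10082934e-01]), 'qd': array([-0.00027509,  0.00224981,  0.00085978,  0.00087977,  0.00012632,
       -0.00135965]), 'effort': array([-3.02379531e-04, -3.96006739e+01, -3.31425548e+01, -3.10386240e-04,
        8.48565716e-03, -7.79704941e-07]), 'tcp_pos': array([ 0.23629479, -0.52354333,  0.23032398]), 'eef_rot': array([ 0.38412811,  0.59444228, -0.38320268,  0.59349783]), 'wrist_force': array([-0.04772357,  0.87005071,  0.27801437]), 'wrist_torque': array([-0.01310458,  0.00948898,  0.02886852]), 'width': 0.08502011764716541} 0.0187
scene 385.7324822349194 316.8644040872455 198.84283712146154 [[0.68, 0.508, -0.528, 1.052], [0.733, -0.487, 0.475, -0.453], [-0.016, -0.71, -0.704, 0.804], [0.0, 0.0, 0.0, 1.0]]
side 395.59138965904566 321.1881538026048 193.81847123267272 [[-0.988, -0.125, 0.086, 0.45], [-0.152, 0.816, -0.558, 0.597], [0.0, -0.564, -0.825, 0.965], [0.0, 0.0, 0.0, 1.0]]
wrist 283.3063066597442 317.2839343014801 201.57815336965714 [[0.412, -0.872, -0.264, 0.304], [-0.911, -0.395, -0.118, -0.494], [-0.001, 0.289, -0.957, 0.373], [0.0, 0.0, 0.0, 1.0]]
```

View pics/scene0.png

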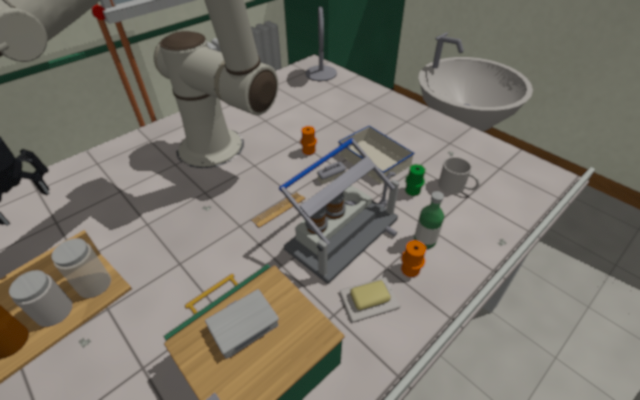

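View pics/side0.png

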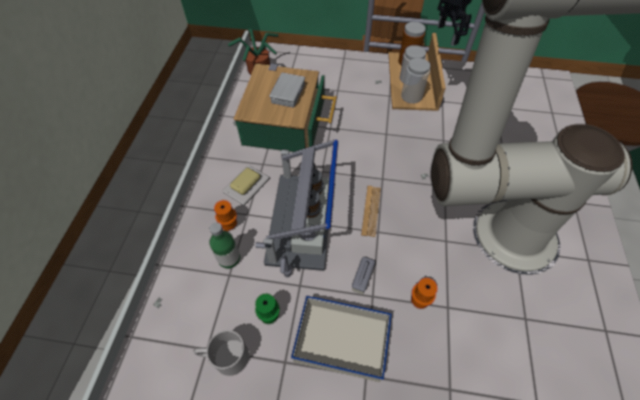

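View pics/wrist0.png

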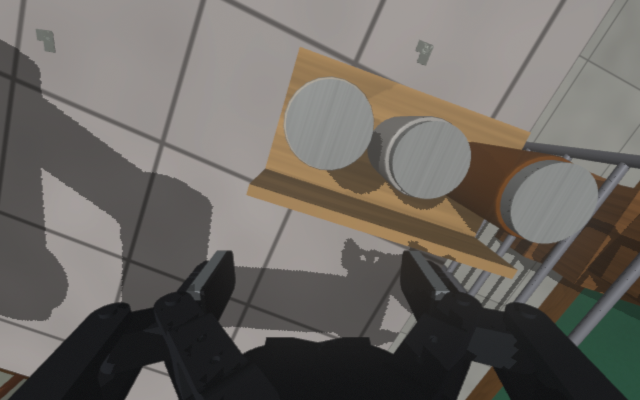

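Run:
```python
from h import *
for n in ['scene','side']:
    p=manip.capture(n); print(n)
    spots(p,['filter','clamp_handle','clamp_hinge','drawer_handle','drawer_mid','cabinet','tray','spent1','fresh1','well1','well2','well3','cup','tin','nailbrush','comb','bottle','soap'])
```

```text
scene
filter 0.84 [340, 220]
clamp_handle 0.59 [333, 182]
clamp_handle 0.45 [342, 221]
clamp_hinge 0.76 [327, 179]
drawer_handle 0.92 [213, 292]
drawer_mid 0.33 [333, 180]
cabinet 0.9 [262, 350]
tray 0.79 [377, 151]
spent1 0.93 [415, 179]
spent1 0.92 [308, 141]
spent1 0.85 [414, 260]
spent1 0.72 [335, 205]
well1 0.9 [339, 221]
well2 0.9 [339, 221]
well3 0.9 [339, 221]
tin 0.95 [241, 321]
nailbrush 0.59 [327, 174]
comb 0.64 [274, 212]
bottle 0.89 [432, 221]
bottle 0.48 [215, 300]
soap 0.88 [372, 297]
soap 0.42 [211, 301]
side
filter 0.68 [300, 219]
clamp_handle 0.83 [306, 193]
clamp_hinge 0.87 [306, 192]
clamp_hinge 0.27 [221, 247]
drawer_handle 0.96 [315, 111]
drawer_handle 0.42 [222, 245]
drawer_mid 0.9 [313, 115]
cabinet 0.64 [281, 110]
tray 0.77 [341, 337]
tray 0.46 [299, 217]
spent1 0.9 [266, 309]
spent1 0.87 [422, 292]
spent1 0.73 [318, 181]
spent1 0.71 [226, 214]
well1 0.9 [301, 221]
well1 0.72 [314, 110]
well2 0.9 [301, 221]
well2 0.72 [314, 110]
well3 0.9 [301, 221]
well3 0.72 [314, 110]
cup 0.67 [228, 352]
cup 0.23 [304, 189]
tin 0.97 [287, 91]
tin 0.51 [304, 188]
nailbrush 0.79 [362, 277]
comb 0.77 [369, 209]
bottle 0.72 [223, 246]
soap 0.6 [247, 182]
soap 0.49 [300, 221]
```

```bash
cat >> h.py <<'E'
def crop(src,fn,x0,y0,x1,y1,s):
    im=cv2.imread(f'pics/{src}.png')[y0:y1,x0:x1]; im=cv2.resize(im,None,fx=s,fy=s,interpolation=cv2.INTER_CUBIC)
    for x in range((x0//20+1)*20,x1,20):
        cv2.line(im,(int((x-x0)*s),0),(int((x-x0)*s),6 if x%100 else 14),(0,0,255),1)
        if x%40==0: cv2.putText(im,str(x),(int((x-x0)*s)-10,24),0,0.4,(0,0,255),1)
    for y in range((y0//20+1)*20,y1,20):
        cv2.line(im,(0,int((y-y0)*s)),(6,int((y-y0)*s)),(0,0,255),1)
        if y%40==0: cv2.putText(im,str(y),(8,int((y-y0)*s)+4),0,0.4,(0,0,255),1)
    cv2.imwrite(f'pics/{fn}.png',im)
E
python3 - <<'E'
from h import *
crop('scene0','sc_c',240,110,440,290,4)
crop('scene0','sc_d',140,240,360,400,3.6)
crop('side0','si_c',220,40,380,190,4)
crop('side0','si_d',220,130,400,280,4.4)
E
```

```text
(no output)
```

View pics/sc_c.png

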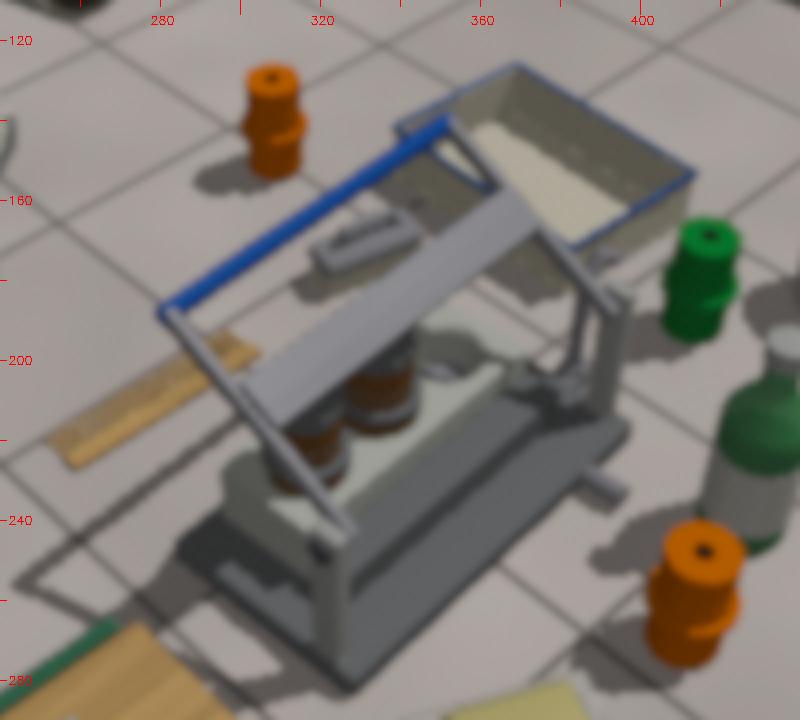

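View pics/sc_d.png

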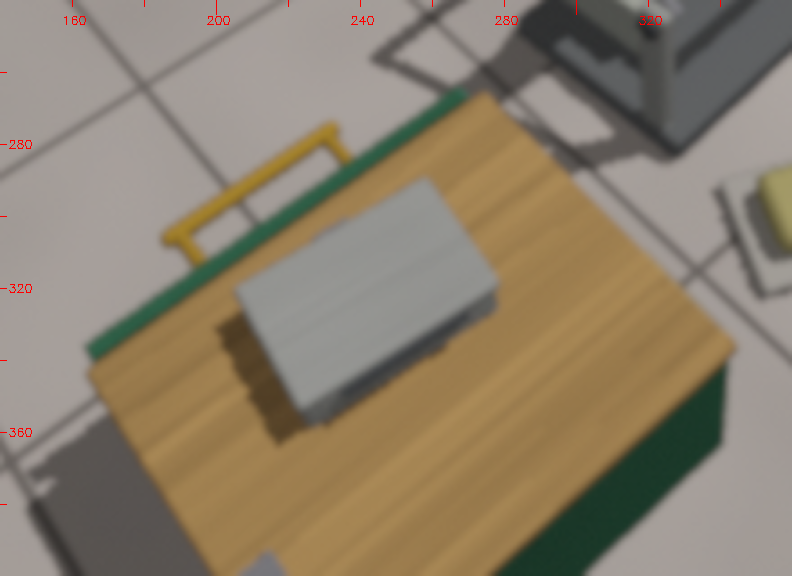

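View pics/si_c.png

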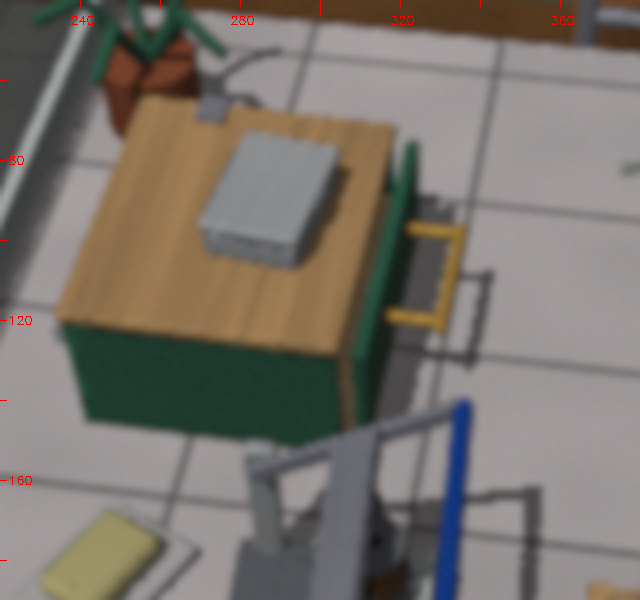

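View pics/si_d.png

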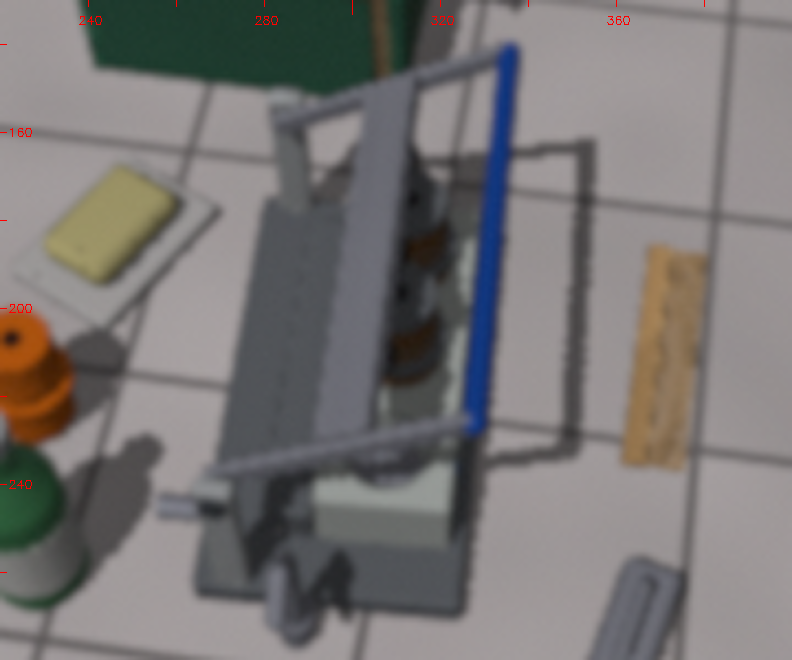

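Run:
```python
from h import *
S=manip.capture('scene');D=manip.capture('side')
def t(n,a,b): 
    X=tri([(S,a),(D,b)]); print(n,np.round(X,3), np.round(proj(S,X)-a,1),np.round(proj(D,X)-b,1)); return X
l=t('hL',(353,140.5),(328,227)); r=t('hR',(280.5,188),(335.8,142))
print(np.linalg.norm(l-r),(l+r)/2)
t('postL',(396,186),(268,239)); t('postR',(323,243),(285,154))
t('dh_L',(231.5,277),(330,122)); t('dh_R',(187,306),(334.5,98))
t('cabFL',(273.5,266),(323,128.5));t('cabFR',(165,343),(337,72))
t('cabBL',(344,336),(255,119))
print('tin',onz(S,(241,312),.158),onz(D,(289,88),.158))
for n,uv in dict(FL=(397,215),F=(328,282),N=(285,247)).items(): print('plinth',n,onz(S,uv,.01))
# tray rim z=.05
for uv in [(307,297),(392,310),(385,375),(293,360)]: print('tray',onz(D,uv,.05))
```

```text
hL [0.503 0.169 0.201] [-1.1 -0.4] [-1.2  0.6]
hR [ 0.517 -0.083  0.202] [-0.1 -0. ] [-0.1  0. ]
0.2519195573868478 [0.50989171 0.04293516 0.20174646]
postL [0.646 0.181 0.127] [-1.7 -0.4] [-1.8  0.6]
postR [ 0.656 -0.083  0.129] [-0.5 -0.2] [-0.4  0.2]
dh_L [ 0.557 -0.27   0.08 ] [-0.6 -0.3] [-0.4  0.3]
dh_R [ 0.556 -0.378  0.082] [0.1 0.1] [ 0.1 -0. ]
cabFL [ 0.589 -0.2    0.103] [-9.9 -4.6] [-7.2  4. ]
cabFR [ 0.581 -0.461  0.097] [-12.1  -5.8] [-6.3  4.6]
cabBL [ 0.805 -0.208  0.104] [-15.3  -5.8] [-9.8  3.2]
tin [ 0.68768452 -0.31938841  0.158     ] [ 0.688707   -0.31626391  0.158     ]
plinth FL [0.65799844 0.20123177 0.01      ]
plinth F [ 0.68257238 -0.09060934  0.01      ]
plinth N [ 0.52922822 -0.09795273  0.01      ]
tray [0.53302464 0.27777419 0.05      ]
tray [0.33170729 0.27835496 0.05      ]
tray [0.33917331 0.42101051 0.05      ]
tray [0.53889295 0.42126048 0.05      ]
```

```bash
cat >> h.py <<'E'
from scipy.spatial.transform import Rotation as Ro
def down(yaw):
    # tool x down, tool z (jaw axis) horizontal along angle yaw
    x=np.array([0,0,-1.]); z=np.array([np.cos(yaw),np.sin(yaw),0]); y=np.cross(z,x); return np.c_[x,y,z]
def need(pos=None,yaw=None,R=None):
    o=manip.get_obs(); Rc=Ro.from_quat(o['eef_rot']).as_matrix()
    out={}
    if yaw is not None:
        c=[down(yaw),down(yaw+np.pi)]
        rv=[Ro.from_matrix(Rc.T@k).as_rotvec() for k in c]
        i=int(np.argmin([np.linalg.norm(v) for v in rv])); print('turn(rv now)',np.round(rv[i],3),'other',np.round(rv[1-i],3), 'j6',round(o['joint_positions'][5],3)); Rt=c[i]
    else: Rt=Rc
    if pos is not None:
        d=np.asarray(pos)-o['tcp_pos']; print('shift now-axes',np.round(Rc.T@d*1000,1),' after-turn axes',np.round(Rt.T@d*1000,1))
def st():
    o=manip.get_obs(); print('t',round(o['time_s'],2),'tcp',np.round(o['tcp_pos'],4),'w',round(o['width'],4),'F',np.round(o['wrist_force'],1),'q',np.round(o['joint_positions'],2)); R=Ro.from_quat(o['eef_rot']).as_matrix(); print('x',np.round(R[:,0],3),'y',np.round(R[:,1],3),'z',np.round(R[:,2],3))
E
python3 - <<'E'
from h import *
st(); need([.44,.04,.36],yaw=.055)
S=manip.capture('scene');D=manip.capture('side')
for a,b in [((273.5,266),(304.5,128)),((165,343),(318.8,71.3)),((344,336),(236,119))]:
    X=tri([(S,a),(D,b)]); print(np.round(X,3),np.round(proj(S,X)-a,1))
E
```

```text
t 2.15 tcp [ 0.2364 -0.5241  0.2313] w 0.0855 F [ 0.2  0.2 -0.4] q [-1.36  0.16  1.6  -0.    1.39 -0.21]
x [-0.  0. -1.] y [ 0.912  0.411 -0.   ] z [ 0.411 -0.912 -0.   ]
turn(rv now) [-1.202 -0.    -0.   ] other [ 1.94 -0.    0.  ] j6 -0.21
shift now-axes [-128.7  417.5 -430.5]  after-turn axes [-128.7  552.1  234.3]
[ 0.622 -0.198  0.118] [-0.4 -0.2]
[ 0.62  -0.451  0.121] [-1.  -0.4]
[ 0.833 -0.201  0.117] [-2.2 -0.7]
```

```bash
python3 -m pendant '[[[1,-13,0,0,-0.12,0,0],[1,-13,0,0,-0.12,0,0],[1,-13,0,0,-0.12,0,0],[1,-13,0,0,-0.12,0,0],[1,-13,0,0,-0.12,0,0],[1,-13,0,0,-0.12,0,0],[1,-13,0,0,-0.12,0,0],[1,-13,0,0,-0.12,0,0],[1,-13,0,0,-0.12,0,0],[1,-13,0,0,-0.12,0,0]]]'
python3 -m pendant '[[[1,0,37,15.5,0,0,0],[1,0,37,15.5,0,0,0],[1,0,37,15.5,0,0,0],[1,0,37,15.5,0,0,0],[1,0,37,15.5,0,0,0],[1,0,37,15.5,0,0,0],[1,0,37,15.5,0,0,0],[1,0,37,15.5,0,0,0],[1,0,37,15.5,0,0,0],[1,0,37,15.5,0,0,0],[1,0,37,15.5,0,0,0],[1,0,37,15.5,0,0,0],[1,0,37,15.5,0,0,0],[1,0,37,15.5,0,0,0],[1,0,37,15.5,0,0,0],[1,0,0,0,0,0,0],[1,0,0,0,0,0,0]]]'
python3 - <<'E'
from h import *
st(); need([.44,.04,.36],yaw=.055); p=snap('wrist','w1')
for X in [(.517,-.083,.202),(.503,.169,.202),(.5645,.0445,.106),(.5685,-.0235,.106),(.5605,.1125,.106)]: print(proj(p,X).round())
E
```

```text
time_s: 3.08
tcp_pos: [0.2364, -0.5241, 0.362]
eef_rot: [-0.021, 0.707, 0.021, 0.707]
wrist_force: [-0.1, -0.5, -0.2]
width: 0.0853
time_s: 4.5
tcp_pos: [0.4392, 0.0443, 0.3612]
eef_rot: [-0.021, 0.707, 0.02, 0.707]
wrist_force: [1.1, -0.4, 0.4]
width: 0.0855
t 4.5 tcp [0.4392 0.0443 0.3612] w 0.0855 F [ 1.1 -0.4  0.4] q [-0.17 -0.25  1.74 -0.    1.65 -0.23]
x [-0. -0. -1.] y [-0.058  0.998 -0.   ] z [ 0.998  0.058 -0.   ]
turn(rv now) [ 0.003 -0.     0.   ] other [-3.139e+00 -0.000e+00 -1.000e-03] j6 -0.232
shift now-axes [ 1.2 -4.3  0.5]  after-turn axes [ 1.2 -4.3  0.5]
[374. 290.]
[390.  65.]
[405. 175.]
[401. 220.]
[410. 126.]
```

View pics/w1.png

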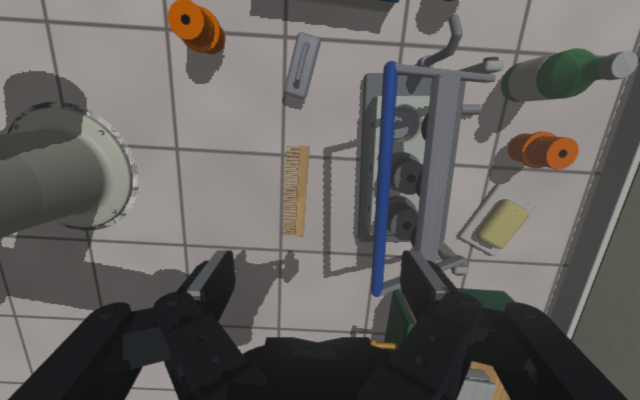

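```bash
python3 -m pendant '[[[-0.1,0,0,35,0,0,0],[-0.1,0,0,35,0,0,0],[-0.1,30,0,0,0,0,0],[-0.1,30,0,0,0,0,0],[-0.1,30,0,0,0,0,0],[-0.1,30,0,0,0,0,0],[-0.1,30,0,0,0,0,0],[-0.1,28,0,0,0,0,0],[-0.1,0,0,0,0,0,0],[-0.1,0,0,0,0,0,0]]]'
python3 - <<'E'
from h import *
st(); p=snap('wrist','w2'); p=snap('scene','s2'); crop('s2','s2c',260,100,420,220,4.8)
E
```

```text
time_s: 5.38
tcp_pos: [0.508, 0.0447, 0.1825]
eef_rot: [-0.018, 0.708, 0.018, 0.706]
wrist_force: [1.0, 0.0, 0.6]
width: 0.0385
t 5.38 tcp [0.508  0.0447 0.1825] w 0.0385 F [1.  0.  0.6] q [-0.15  0.04  1.83 -0.    1.28 -0.2 ]
x [-0.003  0.    -1.   ] y [-0.051  0.999  0.   ] z [ 0.999  0.051 -0.003]
```

View pics/w2.png

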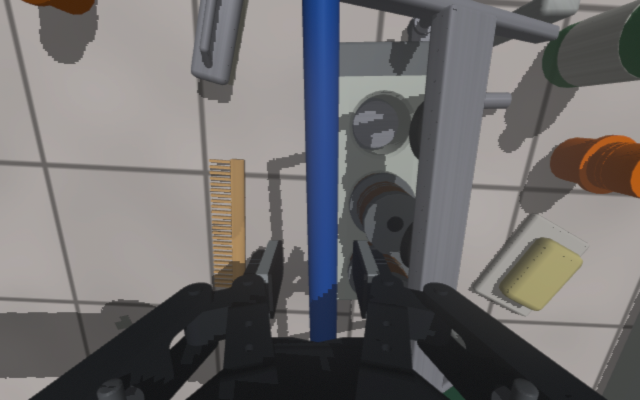

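View pics/s2c.png

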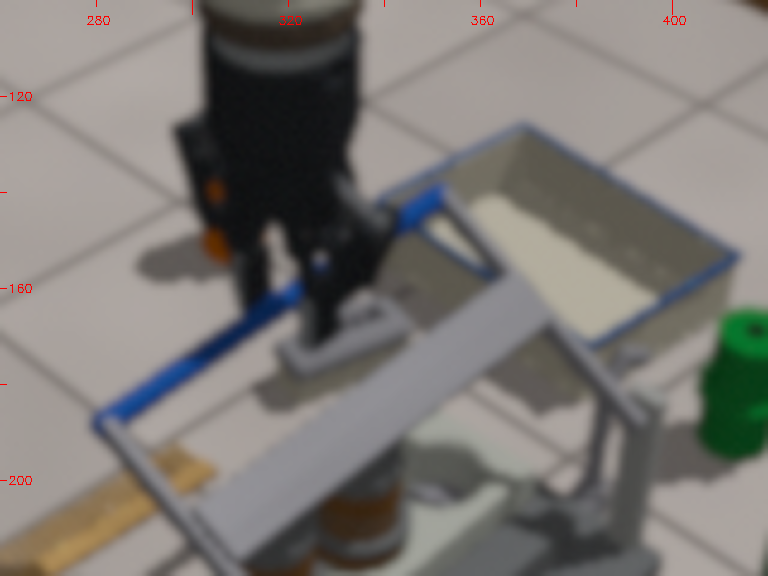

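```bash
python3 -m pendant '[[[-1,0,0,0,0,0,0],[-1,0,0,0,0,0,0],[-1,0,0,0,0,0,0],[-1,0,0,0,0,0,0],[-1,-7,0,4,0,0,0],[-1,-6.6,0,4.3,0,0,0],[-1,-6.5,0,4.7,0,0,0],[-1,-6.3,0,5,0,0,0]]]' 40
python3 - <<'E'
from h import *
st()
E
```

```text
time_s: 6.15
tcp_pos: [0.5252, 0.0467, 0.2082]
eef_rot: [-0.019, 0.709, 0.019, 0.704]
wrist_force: [-4.8, -5.0, -9.1]
width: 0.0128
t 6.15 tcp [0.5252 0.0467 0.2082] w 0.0128 F [-4.8 -5.  -9.1] q [-0.14  0.06  1.75 -0.    1.34 -0.19]
x [-0.007 -0.001 -1.   ] y [-0.053  0.999 -0.   ] z [ 0.999  0.053 -0.007]
```

```bash
python3 -m pendant '[[[-1,-6,0,5.3,0,0,0],[-1,-5.7,0,5.6,0,0,0],[-1,-5.4,0,5.9,0,0,0],[-1,-5.1,0,6.1,0,0,0],[-1,-4.8,0,6.4,0,0,0],[-1,-4.5,0,6.7,0,0,0],[-1,-4.2,0,6.8,0,0,0],[-1,-3.8,0,7,0,0,0],[-1,-3.4,0,7.2,0,0,0],[-1,-3.1,0,7.4,0,0,0]]]'
python3 -m pendant '[[[-1,-2.7,0,7.5,0,0,0],[-1,-2.4,0,7.7,0,0,0],[-1,-1.9,0,7.8,0,0,0],[-1,-1.6,0,7.8,0,0,0],[-1,-1.1,0,7.9,0,0,0],[-1,-0.8,0,8,0,0,0],[-1,-0.3,0,8,0,0,0],[-1,0,0,8,0,0,0]]]'
python3 - <<'E'
from h import *
st()
p=snap('side','d3')
E
```

```text
time_s: 6.98
tcp_pos: [0.5897, 0.0507, 0.2591]
eef_rot: [-0.019, 0.709, 0.019, 0.705]
wrist_force: [-13.2, -2.9, 10.1]
width: 0.0125
time_s: 7.65
tcp_pos: [0.654, 0.0547, 0.2698]
eef_rot: [-0.019, 0.707, 0.019, 0.707]
wrist_force: [-6.1, -0.1, 7.2]
width: 0.0122
t 7.65 tcp [0.654  0.0547 0.2698] w 0.0122 F [-6.1 -0.1  7.2] q [-0.1   0.35  1.3   0.    1.5  -0.15]
x [-0.     0.001 -1.   ] y [-0.054  0.999  0.001] z [ 0.999  0.054 -0.   ]
```

View pics/d3.png

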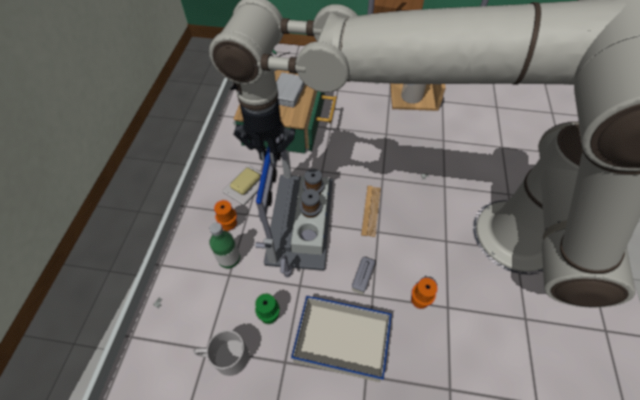

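```bash
python3 -m pendant '[[[-1,0.5,0,8,0,0,0],[-1,1,0,8,0,0,0],[-1,1.4,0,8,0,0,0],[-1,1.8,0,8,0,0,0],[-1,2.2,0,7.8,0,0,0],[-1,2.4,0,7,0,0,0],[-1,2.4,0,6,0,0,0],[-1,1,0,2,0,0,0],[-1,0,0,0,0,0,0]]]'
python3 - <<'E'
from h import *
st()
E
```

```text
time_s: 8.45
tcp_pos: [0.7011, 0.0576, 0.2595]
eef_rot: [-0.019, 0.714, 0.019, 0.7]
wrist_force: [-44.9, -2.4, 27.1]
width: 0.0126
t 8.45 tcp [0.7011 0.0576 0.2595] w 0.0126 F [-44.9  -2.4  27.1] q [-0.09  0.5   1.12 -0.    1.54 -0.14]
x [-0.02 -0.   -1.  ] y [-0.054  0.999  0.001] z [ 0.998  0.054 -0.02 ]
```

```bash
python3 -m pendant '[[[-0.1,0,0,-3,0,0,0],[-0.1,0,0,0,0,0,0],[-0.1,0,0,0,0,0,0],[-0.1,-10,0,0,0,0,0],[-0.1,-25,0,0,0,0,0],[-0.1,-25,0,0,0,0,0],[0.4,0,0,-35,0,0,0],[0.4,0,0,-35,0,0,0],[0.4,0,0,-35,0,0,0],[0.4,0,0,-35,0,0,0],[0.4,0,0,-35,0,0,0],[0.4,0,0,0,0,0,0]]]'
python3 - <<'E'
from h import *
st()
p=snap('wrist','w4');q=snap('side','d4')
for X in [(.7011,.0576,.278),(.5645,.0445,.115),(.5685,-.0235,.115),(.5605,.1125,.07)]: print(proj(p,X).round(),proj(q,X).round())
crop('d4','d4c',240,120,400,240,4.8)
E
```

```text
time_s: 9.45
tcp_pos: [0.5257, 0.0481, 0.3133]
eef_rot: [-0.019, 0.708, 0.019, 0.705]
wrist_force: [-0.2, -0.5, -0.3]
width: 0.0597
t 9.45 tcp [0.5257 0.0481 0.3133] w 0.0597 F [-0.2 -0.5 -0.3] q [-0.14 -0.    1.61  0.    1.54 -0.19]
x [-0.004  0.001 -1.   ] y [-0.053  0.999  0.001] z [ 0.999  0.053 -0.004]
[578. 230.] [247. 156.]
[349. 183.] [310. 199.]
[348. 234.] [313. 178.]
[347. 125.] [307. 231.]
```

View pics/w4.png

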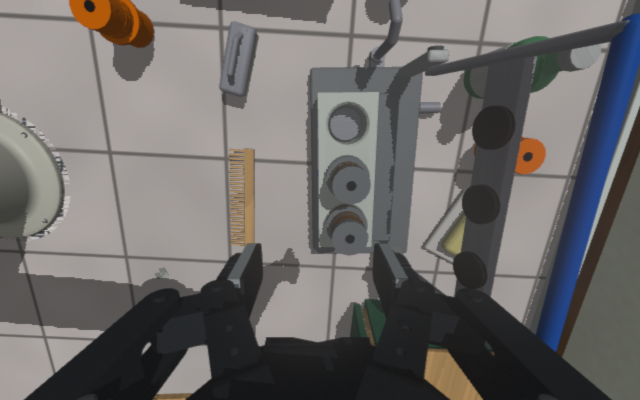

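View pics/d4c.png

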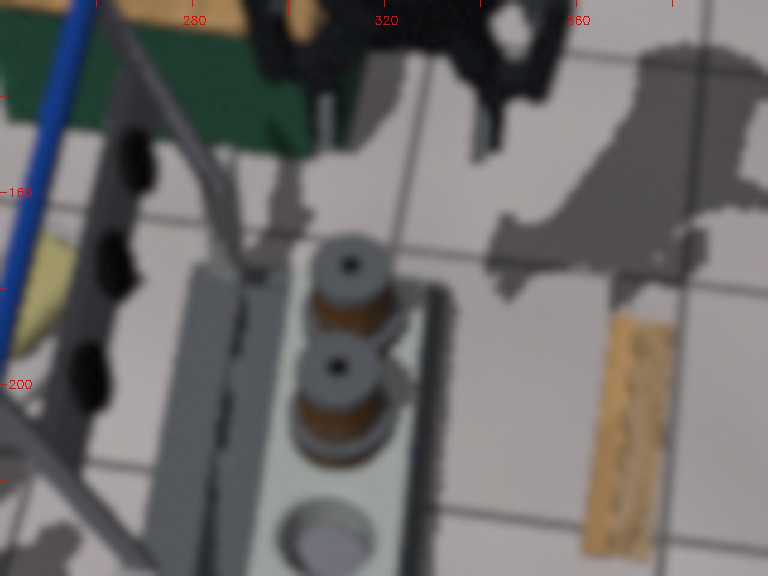

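```bash
python3 - <<'E'
from h import *
p=manip.capture('wrist');q=manip.capture('side')
for n,a,b in [('mid',(351,186),(310,196.3)),('neg',(349.5,239),(312.6,175))]:
    print(n,onz(p,a,.13).round(4),onz(q,b,.13).round(4),tri([(p,a),(q,b)]).round(4))
print('well+',onz(p,(348.5,123),.07),onz(q,(307.5,231),.07))
spots(p,['spent1','well1'])
E
python3 - <<'E'
import cv2
im=cv2.imread('pics/w4.png')[80:270,280:430]
cv2.imwrite('pics/w4c.png',cv2.resize(im,None,fx=3,fy=3,interpolation=cv2.INTER_CUBIC))
E
```

```text
mid [0.5714 0.0434 0.13  ] [0.5635 0.0449 0.13  ] [0.5678 0.0429 0.1274]
neg [ 0.5756 -0.0251  0.13  ] [ 0.5681 -0.023   0.13  ] [ 0.5724 -0.0265  0.126 ]
well+ [0.56880743 0.11414002 0.07      ] [0.55997541 0.11246301 0.07      ]
spent1 0.92 [341, 227]
spent1 0.82 [113, 17]
spent1 0.8 [344, 178]
spent1 0.73 [520, 153]
well1 0.74 [510, 148]
well1 0.57 [468, 139]
well1 0.57 [444, 234]
```

View pics/w4c.png

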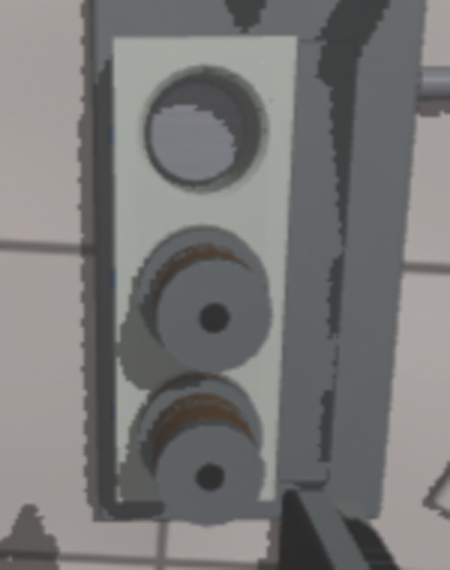

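```bash
python3 -m pendant '[[[1,30,-3,20,0,0,0],[1,30,-3,21,0,0,0],[1,30,0,0,0,0,0],[1,0,0,0,0,0,0],[1,0,0,0,0,0,0]]]'
python3 - <<'E'
from h import *
st(); p=snap('wrist','w5'); need([.567,.044,.094],yaw=.055)
for X in [(.567,.044,.13),(.5715,-.024,.13),(.5630,.112,.07)]: print(proj(p,X).round())
E
```

```text
time_s: 10.17
tcp_pos: [0.5717, 0.0436, 0.2223]
eef_rot: [-0.018, 0.708, 0.019, 0.705]
wrist_force: [-0.4, 0.6, 1.0]
width: 0.0853
t 10.17 tcp [0.5717 0.0436 0.2223] w 0.0853 F [-0.4  0.6  1. ] q [-0.13  0.16  1.61  0.    1.37 -0.19]
x [-0.004  0.001 -1.   ] y [-0.053  0.999  0.001] z [ 0.999  0.053 -0.004]
turn(rv now) [-0.002  0.    -0.   ] other [ 3.14 -0.   -0.  ] j6 -0.188
shift now-axes [130.7   0.8  -5.9]  after-turn axes [130.7   0.9  -5.9]
[312. 204.]
[313. 273.]
[313. 121.]
```

View pics/w5.png

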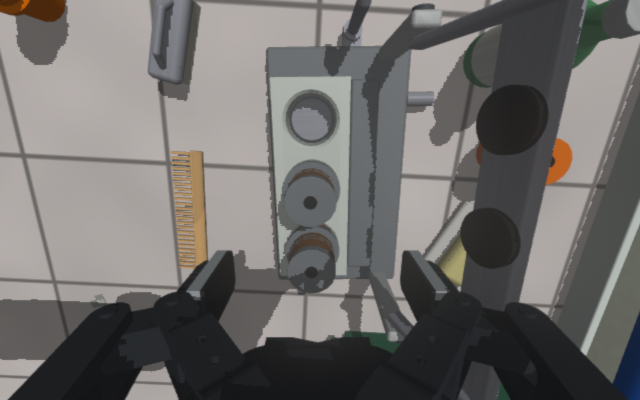

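```bash
python3 -m pendant '[[[1,30,1,-6.5,0,0,0],[1,30,0,0,0,0,0],[1,30,0,0,0,0,0],[1,25,0,0,0,0,0],[1,13,0,0,0,0,0],[1,0,0,0,0,0,0],[-1,0,0,0,0,0,0],[-1,0,0,0,0,0,0],[-1,0,0,0,0,0,0],[-1,0,0,0,0,0,0],[-1,0,0,0,0,0,0]]]' 40
python3 - <<'E'
from h import *
st()
E
```

```text
time_s: 11.13
tcp_pos: [0.5671, 0.0439, 0.0974]
eef_rot: [-0.019, 0.706, 0.019, 0.708]
wrist_force: [0.7, -0.1, 1.1]
width: 0.0456
t 11.13 tcp [0.5671 0.0439 0.0974] w 0.0456 F [ 0.7 -0.1  1.1] q [-0.14  0.28  1.73  0.    1.12 -0.19]
x [ 0.004 -0.    -1.   ] y [-0.053  0.999 -0.001] z [0.999 0.053 0.004]
```

```bash
python3 -m pendant '[[[-1,-10,0,0,0,0,0],[-1,-20,0,0,0,0,0],[-1,-25,0,0,0,0,0],[-1,-25,0,0,0,0,0],[-1,-25,0,0,0,0,0],[-1,-25,0,0,0,0,0],[-1,0,20,-4,0,0,0],[-1,0,35,-7,0,0,0],[-1,0,35,-8,0,0,0],[-1,0,35,-8,0,0,0],[-1,0,35,-8,0,0,0],[-1,0,35,-8,0,0,0],[-1,0,35,-7,0,0,0],[-1,0,35,-7,0,0,0],[-1,0,30,-6,0,0,0],[-1,0,15,-3,0,0,0],[-1,0,0,0,0,0,0]]]'
python3 - <<'E'
from h import *
st(); p=snap('side','d6'); need([.485,.35,.064]);
E
```

```text
time_s: 12.55
tcp_pos: [0.4816, 0.3532, 0.2262]
eef_rot: [-0.02, 0.707, 0.021, 0.707]
wrist_force: [1.1, 0.3, -1.9]
width: 0.0447
t 12.55 tcp [0.4816 0.3532 0.2262] w 0.0447 F [ 1.1  0.3 -1.9] q [0.43 0.22 1.54 0.   1.39 0.37]
x [-0.001  0.001 -1.   ] y [-0.057  0.998  0.001] z [ 0.998  0.057 -0.001]
shift now-axes [162.1  -1.4   2.6]  after-turn axes [162.1  -1.4   2.6]
```

View pics/d6.png

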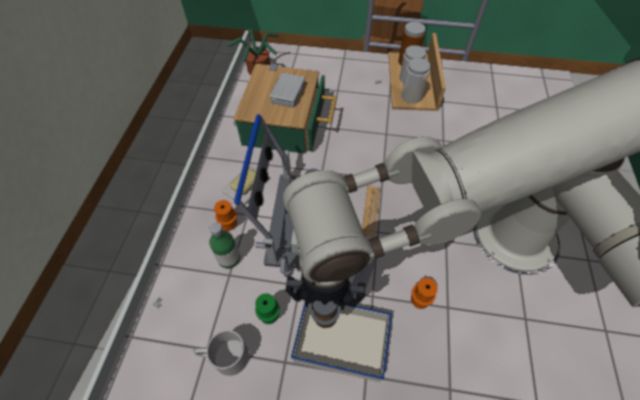

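```bash
python3 -m pendant '[[[-1,30,-1,3,0,0,0],[-1,30,0,0,0,0,0],[-1,30,0,0,0,0,0],[-1,30,0,0,0,0,0],[-1,25,0,0,0,0,0],[-1,10,0,0,0,0,0],[-1,5,0,0,0,0,0],[-1,0,0,0,0,0,0]]]'
python3 - <<'E'
from h import *
st()
E
```

```text
time_s: 13.27
tcp_pos: [0.4866, 0.3486, 0.0657]
eef_rot: [-0.019, 0.707, 0.018, 0.707]
wrist_force: [-0.5, -0.1, -0.6]
width: 0.0451
t 13.27 tcp [0.4866 0.3486 0.0657] w 0.0451 F [-0.5 -0.1 -0.6] q [ 0.42  0.4   1.66 -0.    1.09  0.37]
x [-0.001 -0.001 -1.   ] y [-0.052  0.999 -0.001] z [ 0.999  0.052 -0.001]
```

```bash
python3 -m pendant '[[[-1,4,0,0,0,0,0],[-1,0,0,0,0,0,0],[0.7,0,0,0,0,0,0],[0.7,0,0,0,0,0,0],[0.7,0,0,0,0,0,0],[0.7,-15,0,0,0,0,0],[0.7,-30,0,0,0,0,0],[0.7,-40,0,0,0,0,0],[0.7,-40,0,0,0,0,0],[0.7,-30,0,0,0,0,0]]]'
python3 - <<'E'
from h import *
st(); p=snap('wrist','w7'); need([.5715,-.024,.222])
E
```

```text
time_s: 14.1
tcp_pos: [0.4872, 0.3499, 0.2211]
eef_rot: [-0.018, 0.705, 0.019, 0.708]
wrist_force: [1.8, 1.5, -0.4]
width: 0.0727
t 14.1 tcp [0.4872 0.3499 0.2211] w 0.0727 F [ 1.8  1.5 -0.4] q [0.42 0.23 1.54 0.   1.37 0.37]
x [ 0.004  0.002 -1.   ] y [-0.053  0.999  0.002] z [0.999 0.053 0.004]
shift now-axes [   4.8 -379.1   61.1]  after-turn axes [   4.8 -379.1   61.1]
```

View pics/w7.png

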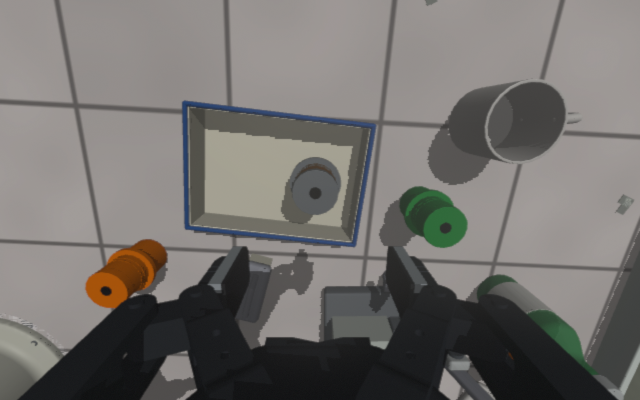

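```bash
python3 -m pendant '[[[1,0,-20,3,0,0,0],[1,0,-38,6,0,0,0],[1,0,-40,7,0,0,0],[1,0,-40,7,0,0,0],[1,0,-40,6,0,0,0],[1,0,-40,6,0,0,0],[1,0,-40,6,0,0,0],[1,0,-40,6,0,0,0],[1,0,-40,6,0,0,0],[1,0,-30,5,0,0,0],[1,0,-11,2,0,0,0],[1,0,0,0,0,0,0]]]'
python3 - <<'E'
from h import *
st(); need([.5705,-.0235,.096])
E
```

```text
time_s: 15.15
tcp_pos: [0.5668, -0.0284, 0.2169]
eef_rot: [-0.018, 0.707, 0.017, 0.707]
wrist_force: [-0.4, 0.5, -0.9]
width: 0.0851
t 15.15 tcp [ 0.5668 -0.0284  0.2169] w 0.0851 F [-0.4  0.5 -0.9] q [-0.26  0.15  1.64 -0.    1.36 -0.31]
x [ 0.001 -0.001 -1.   ] y [-0.049  0.999 -0.001] z [0.999 0.049 0.001]
shift now-axes [120.9   4.8   3.8]  after-turn axes [120.9   4.8   3.8]
```

```bash
python3 -m pendant '[[[1,30,3,4,0,0,0],[1,30,0,0,0,0,0],[1,30,0,0,0,0,0],[1,20,0,0,0,0,0],[1,12,0,0,0,0,0],[1,0,0,0,0,0,0],[-1,0,0,0,0,0,0],[-1,0,0,0,0,0,0],[-1,0,0,0,0,0,0],[-1,0,0,0,0,0,0],[-1,0,0,0,0,0,0]]]'
python3 - <<'E'
from h import *
st(); need([.385,.35,.227])
E
```

```text
time_s: 16.07
tcp_pos: [0.5714, -0.0229, 0.0962]
eef_rot: [-0.019, 0.706, 0.018, 0.708]
wrist_force: [1.6, 0.7, 0.6]
width: 0.0449
t 16.07 tcp [ 0.5714 -0.0229  0.0962] w 0.0449 F [1.6 0.7 0.6] q [-0.25  0.29  1.73  0.    1.12 -0.3 ]
x [ 0.003 -0.001 -1.   ] y [-0.053  0.999 -0.001] z [0.999 0.053 0.003]
shift now-axes [-131.6  382.2 -166.1]  after-turn axes [-131.6  382.2 -166.1]
```

```bash
python3 -m pendant '[[[-1,-10,0,0,0,0,0],[-1,-20,0,0,0,0,0],[-1,-25,0,0,0,0,0],[-1,-25,0,0,0,0,0],[-1,-25,0,0,0,0,0],[-1,-27,0,0,0,0,0],[-1,0,20,-8,0,0,0],[-1,0,34,-15,0,0,0],[-1,0,35,-15,0,0,0],[-1,0,35,-15,0,0,0],[-1,0,35,-15,0,0,0],[-1,0,35,-15,0,0,0],[-1,0,35,-16,0,0,0],[-1,0,35,-16,0,0,0],[-1,0,35,-16,0,0,0],[-1,0,35,-15,0,0,0],[-1,0,30,-13,0,0,0],[-1,0,18,-7,0,0,0],[-1,0,0,0,0,0,0]]]'
python3 - <<'E'
from h import *
st(); p=snap('side','d8'); need([.388,.35,.066]);
E
```

```text
time_s: 17.65
tcp_pos: [0.382, 0.3528, 0.2274]
eef_rot: [-0.02, 0.707, 0.021, 0.707]
wrist_force: [-0.4, -0.2, -0.4]
width: 0.0454
t 17.65 tcp [0.382  0.3528 0.2274] w 0.0454 F [-0.4 -0.2 -0.4] q [0.51 0.02 1.75 0.   1.37 0.45]
x [-0.001  0.001 -1.   ] y [-0.057  0.998  0.001] z [ 0.998  0.057 -0.001]
shift now-axes [161.3  -1.3   4.8]  after-turn axes [161.3  -1.3   4.8]
```

View pics/d8.png

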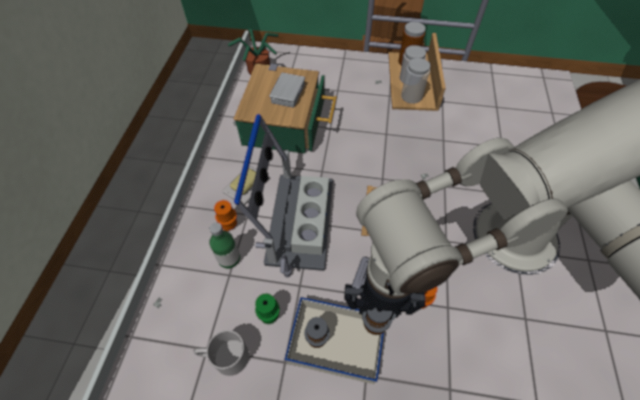

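Run:
```python
from h import *
p=manip.capture('side'); crop('d8','d8c',270,280,440,390,4.7)
print('spent',onz(p,(316.5,327),.094))
for uv in [(301,297),(287,361),(379,377)]: print(onz(p,uv,.05))
```

```text
spent [0.49717472 0.355868   0.094     ]
[0.54712055 0.27994189 0.05      ]
[0.55138696 0.42525081 0.05      ]
[0.35154545 0.42688419 0.05      ]
```

View pics/d8c.png

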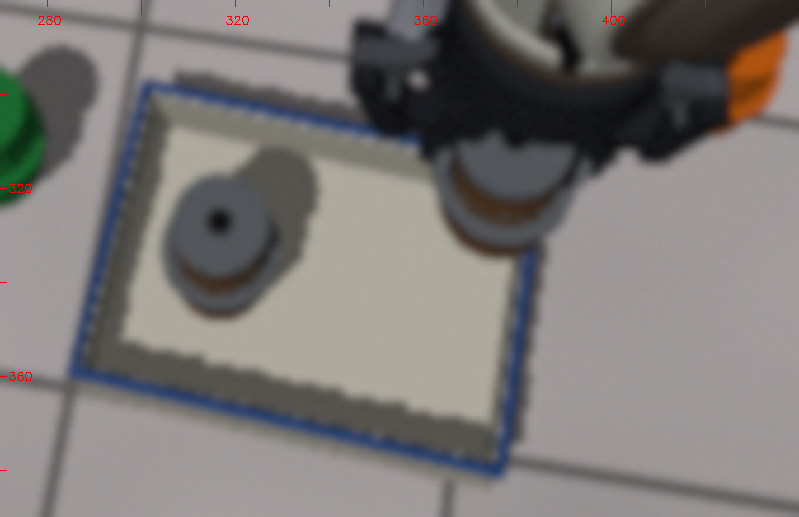

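```bash
python3 -m pendant '[[[-1,20,0,10,0,0,0],[-1,30,0,10,0,0,0],[-1,30,0,0,0,0,0],[-1,30,0,0,0,0,0],[-1,25,0,0,0,0,0],[-1,15,0,0,0,0,0],[-1,10,0,0,0,0,0],[-1,3,0,0,0,0,0],[-1,0,0,0,0,0,0]]]'
python3 - <<'E'
from h import *
st()
E
```

```text
time_s: 18.5
tcp_pos: [0.4046, 0.3503, 0.064]
eef_rot: [-0.018, 0.707, 0.018, 0.707]
wrist_force: [0.1, 0.6, -2.3]
width: 0.045
t 18.5 tcp [0.4046 0.3503 0.064 ] w 0.045 F [ 0.1  0.6 -2.3] q [ 0.49  0.25  1.84 -0.    1.04  0.44]
x [-0. -0. -1.] y [-0.052  0.999 -0.   ] z [ 0.999  0.052 -0.   ]
```

```bash
python3 -m pendant '[[[-1,3,0,0,0,0,0],[-1,0,0,0,0,0,0],[0.4,0,0,0,0,0,0],[0.4,0,0,0,0,0,0],[0.4,0,0,0,0,0,0],[0.4,-15,0,0,0,0,0],[0.4,-30,0,0,0,0,0],[0.4,-40,0,0,0,0,0],[0.4,-40,0,0,0,0,0],[0.4,-30,0,0,0,0,0]]]'
python3 - <<'E'
from h import *
st(); p=snap('wrist','w9'); need([.556,-.324,.25],yaw=0)
E
```

```text
time_s: 19.33
tcp_pos: [0.4049, 0.3515, 0.2196]
eef_rot: [-0.018, 0.706, 0.019, 0.708]
wrist_force: [1.0, 0.9, -0.3]
width: 0.0597
t 19.33 tcp [0.4049 0.3515 0.2196] w 0.0597 F [ 1.   0.9 -0.3] q [0.49 0.06 1.72 0.   1.35 0.44]
x [ 0.003  0.002 -1.   ] y [-0.053  0.999  0.002] z [0.999 0.053 0.003]
turn(rv now) [ 0.053  0.013 -0.006] other [-3.088  0.01   0.019] j6 0.436
shift now-axes [ -26.7 -683.9  112.2]  after-turn axes [ -24.1 -677.1  148.2]
```

View pics/w9.png

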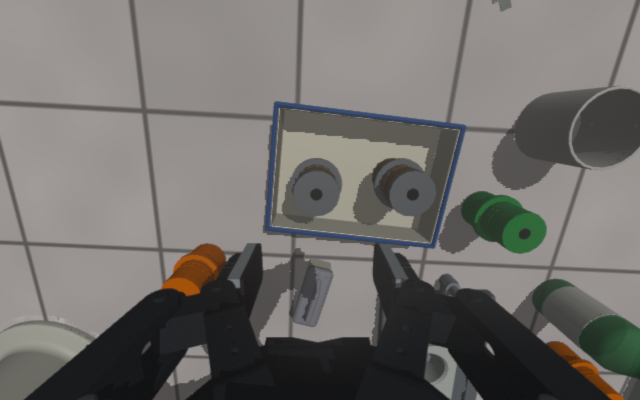

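```bash
python3 -m pendant '[[[-0.2,-10,-30,5,0.053,0,0],[-0.2,-10,-40,8,0,0,0],[-0.2,0,-40,9,0,0,0],[-0.2,0,-40,9,0,0,0],[-0.2,0,-40,9,0,0,0],[-0.2,0,-40,9,0,0,0],[-0.2,0,-40,9,0,0,0],[-0.2,0,-40,9,0,0,0],[-0.2,0,-40,9,0,0,0],[-0.2,0,-40,9,0,0,0],[-0.2,0,-40,9,0,0,0],[-0.2,0,-40,9,0,0,0],[-0.2,0,-40,9,0,0,0],[-0.2,0,-40,9,0,0,0],[-0.2,0,-40,9,0,0,0],[-0.2,0,-40,9,0,0,0],[-0.2,0,-30,9,0,0,0],[-0.2,0,-17,5,0,0,0],[-0.2,0,0,0,0,0,0]]]'
python3 - <<'E'
from h import *
st(); p=snap('wrist','w10'); need([.556,-.324,.066],yaw=0)
for X in [(.557,-.27,.085),(.556,-.378,.085)]: print(proj(p,X).round())
E
```

```text
time_s: 20.97
tcp_pos: [0.5586, -0.3291, 0.2348]
eef_rot: [0.001, 0.707, -0.002, 0.707]
wrist_force: [-0.1, -0.1, -0.5]
width: 0.0344
t 20.97 tcp [ 0.5586 -0.3291  0.2348] w 0.0344 F [-0.1 -0.1 -0.5] q [-0.72  0.34  1.37 -0.    1.43 -0.71]
x [-0.    -0.001 -1.   ] y [ 0.003  1.    -0.001] z [ 1.    -0.003 -0.   ]
turn(rv now) [-0.002 -0.001 -0.001] other [ 3.14e+00 -1.00e-03  1.00e-03] j6 -0.714
shift now-axes [168.9   2.7  -2.4]  after-turn axes [168.9   2.8  -2.5]
[315. 131.]
[315. 231.]
```

View pics/w10.png

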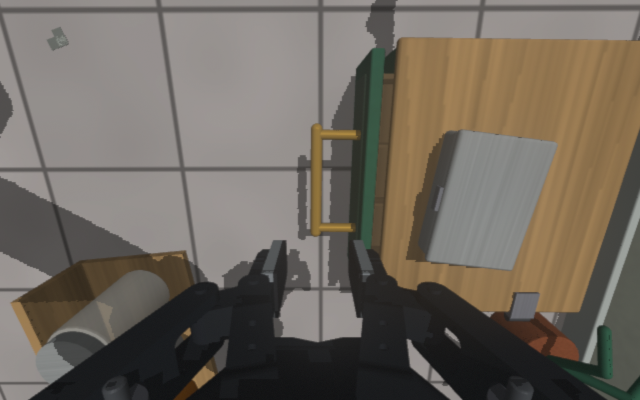

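```bash
python3 -m pendant '[[[-0.2,30,2,-2,0,0,0],[-0.2,30,0,0,0,0,0],[-0.2,30,0,0,0,0,0],[-0.2,30,0,0,0,0,0],[-0.2,30,0,0,0,0,0],[-0.2,15,0,0,0,0,0],[-0.2,3,0,0,0,0,0],[-0.2,0,0,0,0,0,0],[-1,0,0,0,0,0,0],[-1,0,0,0,0,0,0],[-1,0,0,0,0,0,0],[-1,0,0,0,0,0,0]]]' 40
python3 - <<'E'
from h import *
st()
E
```

```text
time_s: 22.02
tcp_pos: [0.5572, -0.3227, 0.0686]
eef_rot: [0.0, 0.707, 0.0, 0.707]
wrist_force: [-0.0, 4.8, 3.7]
width: 0.0104
t 22.02 tcp [ 0.5572 -0.3227  0.0686] w 0.0104 F [-0.   4.8  3.7] q [-0.71  0.49  1.52  0.    1.13 -0.71]
x [ 0.001  0.001 -1.   ] y [-0.     1.     0.001] z [1.    0.    0.001]
```

Gripped. Pull out.

```bash
python3 -m pendant '[[[-1,0,0,-5,0,0,0],[-1,0,0,-10,0,0,0],[-1,0,0,-15,0,0,0],[-1,0,0,-15,0,0,0],[-1,0,0,-15,0,0,0],[-1,0,0,-15,0,0,0],[-1,0,0,-15,0,0,0],[-1,0,0,-15,0,0,0],[-1,0,0,-15,0,0,0],[-1,0,0,-15,0,0,0],[-1,0,0,-5,0,0,0],[-1,0,0,0,0,0,0]]]'
python3 - <<'E'
from h import *
st()
E
```

```text
time_s: 23.02
tcp_pos: [0.4157, -0.3206, 0.0685]
eef_rot: [0.002, 0.708, 0.002, 0.707]
wrist_force: [-0.2, 14.2, 12.2]
width: 0.0103
t 23.02 tcp [ 0.4157 -0.3206  0.0685] w 0.0103 F [-0.2 14.2 12.2] q [-0.89  0.23  1.87  0.    1.05 -0.89]
x [-0.001  0.006 -1.   ] y [0.001 1.    0.006] z [ 1.    -0.001 -0.001]
```

```bash
python3 -m pendant '[[[-1,0,2,-5,0,0,0],[-1,0,1,-5,0,0,0],[-1,0,1,-5,0,0,0],[-1,0,0,-3,0,0,0],[-1,0,0,0,0,0,0]]]'
python3 - <<'E'
from h import *
st()
E
```

```text
time_s: 23.43
tcp_pos: [0.3983, -0.3203, 0.0685]
eef_rot: [-0.0, 0.707, -0.001, 0.707]
wrist_force: [-1.5, 0.5, 6.9]
width: 0.0104
t 23.43 tcp [ 0.3983 -0.3203  0.0685] w 0.0104 F [-1.5  0.5  6.9] q [-0.91  0.19  1.91 -0.    1.04 -0.91]
x [ 0.    -0.002 -1.   ] y [ 0.     1.    -0.002] z [ 1. -0.  0.]
```

```bash
python3 -m pendant '[[[-1,0,0,-4,0,0,0],[-1,0,0,-4,0,0,0],[-1,0,0,0,0,0,0]]]'
python3 - <<'E'
from h import *
st(); p=snap('side','d11'); crop('d11','d11c',220,40,400,180,4.4)
E
```

```text
time_s: 23.68
tcp_pos: [0.3903, -0.3202, 0.0685]
eef_rot: [-0.0, 0.707, -0.001, 0.707]
wrist_force: [-0.4, 1.4, 7.3]
width: 0.0104
t 23.68 tcp [ 0.3903 -0.3202  0.0685] w 0.0104 F [-0.4  1.4  7.3] q [-0.93  0.17  1.93 -0.    1.04 -0.93]
x [ 0.    -0.001 -1.   ] y [ 0.     1.    -0.001] z [ 1. -0.  0.]
```

View pics/d11c.png

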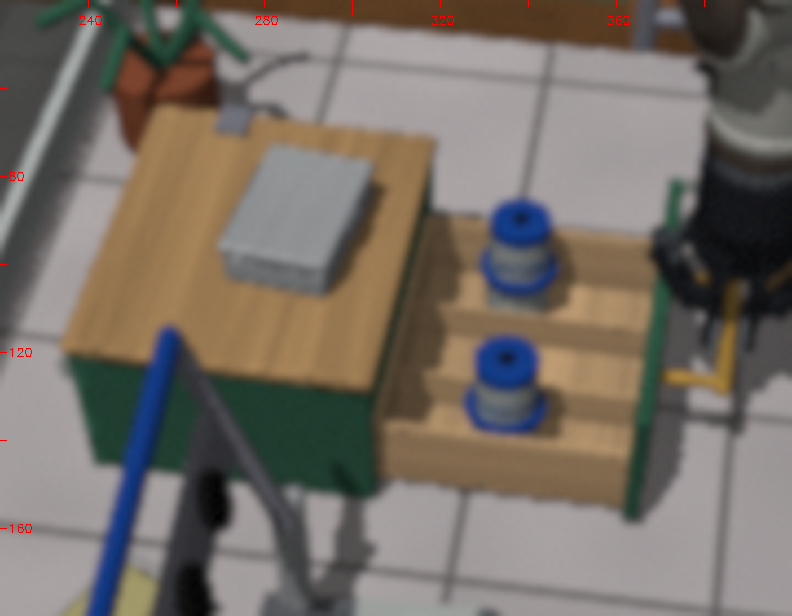

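```bash
python3 -m pendant '[[[-1,0,0,-4,0,0,0],[-1,0,0,-4,0,0,0],[-1,0,0,0,0,0,0]]]'
python3 - <<'E'
from h import *
st()
E
```

```text
time_s: 23.98
tcp_pos: [0.3875, -0.3202, 0.0686]
eef_rot: [-0.0, 0.702, -0.002, 0.712]
wrist_force: [23.0, 1.9, -7.5]
width: 0.0102
t 23.98 tcp [ 0.3875 -0.3202  0.0686] w 0.0102 F [23.   1.9 -7.5] q [-0.94  0.16  1.94  0.01  1.03 -0.94]
x [ 0.013 -0.003 -1.   ] y [ 0.003  1.    -0.003] z [ 1.    -0.003  0.013]
```

```bash
python3 -m pendant '[[[-0.2,0,0,4,0,0,0],[-0.2,0,0,0,0,0,0],[-0.2,0,0,0,0,0,0],[-0.2,-15,0,0,0,0,0],[-0.2,-30,0,0,0,0,0],[-0.2,-40,0,0,0,0,0],[-0.2,-40,0,0,0,0,0],[-0.2,-30,0,0,0,0,0],[1,-10,0,20,0,0,0],[1,0,0,30,0,0,0],[1,0,0,0,0,0,0],[1,0,0,0,0,0,0]]]'
python3 - <<'E'
from h import *
st(); p=snap('wrist','w12'); q=snap('side','d12'); crop('d12','d12c',220,40,400,180,4.4)
spots(p,['fresh1']); spots(q,['fresh1'])
E
```

```text
time_s: 24.98
tcp_pos: [0.4367, -0.3193, 0.2321]
eef_rot: [-0.0, 0.708, 0.001, 0.707]
wrist_force: [0.3, 0.6, 0.2]
width: 0.0804
t 24.98 tcp [ 0.4367 -0.3193  0.2321] w 0.0804 F [0.3 0.6 0.2] q [-0.85  0.07  1.69 -0.    1.38 -0.86]
x [-0.002  0.001 -1.   ] y [-0.001  1.     0.001] z [ 1.     0.001 -0.002]
fresh1 0.77 [420, 125]
fresh1 0.63 [409, 238]
fresh1 0.92 [335, 127]
fresh1 0.92 [339, 98]
fresh1 0.57 [225, 248]
fresh1 0.17 [255, 172]
```

View pics/w12.png

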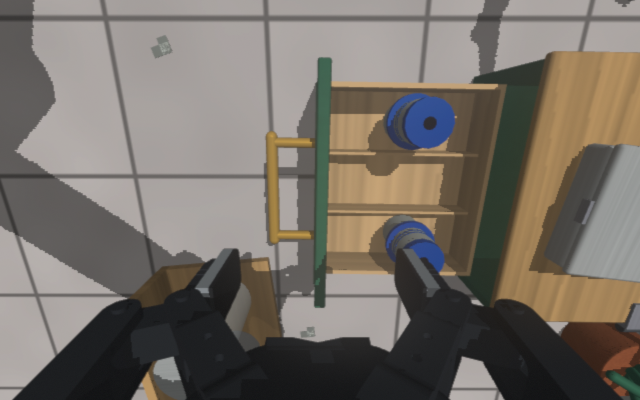

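View pics/d12c.png

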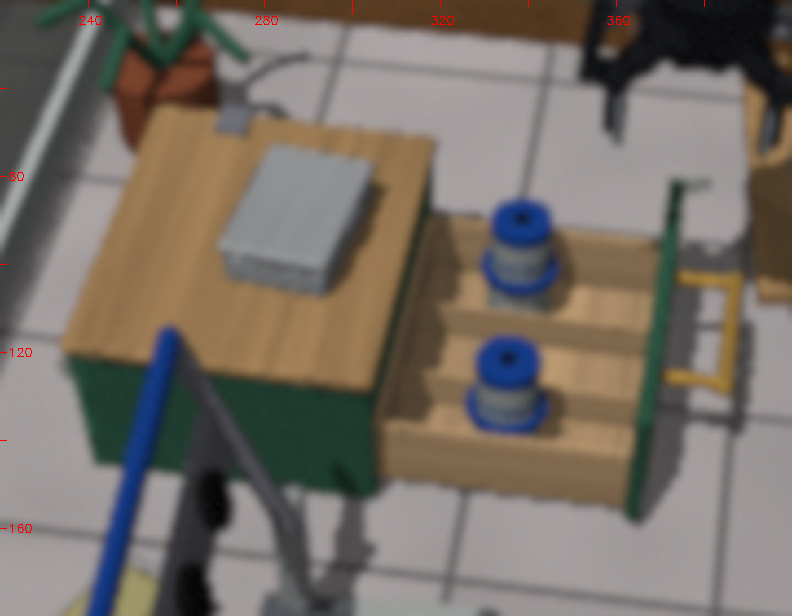

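Run:
```python
from h import *
p=manip.capture('wrist');q=manip.capture('side')
for n,a,b in [('A',(430,124),(335.3,121.5)),('B',(424,255),(338.4,89.5))]:
    print(n,onz(p,a,.105).round(4),onz(q,b,.105).round(4),tri([(p,a),(q,b)]).round(4))
```

```text
A [ 0.5392 -0.2528  0.105 ] [ 0.5372 -0.2508  0.105 ] [ 0.5384 -0.2525  0.104 ]
B [ 0.5482 -0.3861  0.105 ] [ 0.5462 -0.3934  0.105 ] [ 0.5446 -0.3812  0.1151]
```

```bash
python3 -m pendant '[[[1,0,22,33,0,0,0],[1,0,22,34,0,0,0],[1,0,22,34,0,0,0],[1,30,1,0,0,0,0],[1,30,0,0,0,0,0],[1,30,0,0,0,0,0],[1,30,0,0,0,0,0],[1,25,0,0,0,0,0],[1,13,0,0,0,0,0],[1,0,0,0,0,0,0]]]'
python3 - <<'E'
from h import *
st(); p=snap('wrist','w13')
E
```

```text
time_s: 26.12
tcp_pos: [0.5352, -0.2509, 0.0712]
eef_rot: [0.002, 0.709, 0.001, 0.705]
wrist_force: [0.7, 0.7, 0.5]
width: 0.0852
t 26.12 tcp [ 0.5352 -0.2509  0.0712] w 0.0852 F [0.7 0.7 0.5] q [-0.64  0.38  1.67 -0.    1.1  -0.64]
x [-0.006  0.004 -1.   ] y [0.    1.    0.004] z [ 1.    -0.    -0.006]
```

View pics/w13.png

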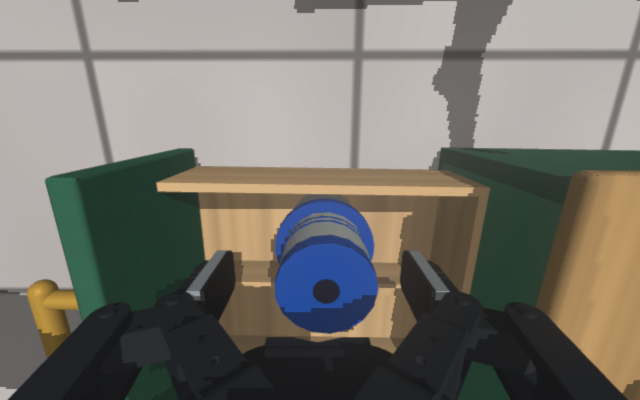

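```bash
python3 -m pendant '[[[1,0,-1,2,0,0,0],[-1,0,0,0,0,0,0],[-1,0,0,0,0,0,0],[-1,0,0,0,0,0,0],[-1,0,0,0,0,0,0],[-1,0,0,0,0,0,0],[-1,-10,0,0,0,0,0],[-1,-20,0,0,0,0,0],[-1,-25,0,0,0,0,0],[-1,-25,0,0,0,0,0],[-1,-25,0,0,0,0,0],[-1,-25,0,0,0,0,0],[-1,-25,0,0,0,0,0],[-1,0,0,0,0,0,0]]]' 40
python3 - <<'E'
from h import *
st(); need([.567,.0445,.22],yaw=.054)
E
```

```text
time_s: 27.33
tcp_pos: [0.542, -0.255, 0.2363]
eef_rot: [-0.002, 0.704, -0.002, 0.71]
wrist_force: [1.5, 1.0, -0.4]
width: 0.0449
t 27.33 tcp [ 0.542  -0.255   0.2363] w 0.0449 F [ 1.5  1.  -0.4] q [-0.64  0.21  1.53  0.    1.39 -0.64]
x [ 0.008 -0.006 -1.   ] y [-0.     1.    -0.006] z [1.    0.    0.008]
turn(rv now) [-0.054  0.008  0.006] other [ 3.088  0.01  -0.012] j6 -0.641
shift now-axes [ 14.7 299.5  24.9]  after-turn axes [ 16.3 297.7  41.1]
```

```bash
python3 -m pendant '[[[-1,0,15,1,-0.027,0,0],[-1,0,30,4,-0.027,0,0],[-1,0,35,5,0,0,0],[-1,0,35,5,0,0,0],[-1,0,35,5,0,0,0],[-1,0,35,5,0,0,0],[-1,0,35,5,0,0,0],[-1,0,35,5,0,0,0],[-1,5,28,4,0,0,0],[-1,5,15,2,0,0,0],[-1,0,0,0,0,0,0],[-1,0,0,0,0,0,0]]]'
python3 - <<'E'
from h import *
st(); need([.567,.0442,.13],yaw=.054); p=snap('wrist','w14')
E
```

```text
time_s: 28.33
tcp_pos: [0.5647, 0.0476, 0.2177]
eef_rot: [-0.02, 0.708, 0.02, 0.705]
wrist_force: [-0.3, -0.6, -2.1]
width: 0.0446
t 28.33 tcp [0.5647 0.0476 0.2177] w 0.0446 F [-0.3 -0.6 -2.1] q [-0.13  0.15  1.63 -0.    1.36 -0.19]
x [-0.004  0.    -1.   ] y [-0.057  0.998  0.   ] z [ 0.998  0.057 -0.004]
turn(rv now) [ 0.003 -0.004 -0.   ] other [-3.139e+00  1.000e-03 -6.000e-03] j6 -0.186
shift now-axes [87.6 -3.5  2.5]  after-turn axes [87.7 -3.5  2.1]
```

View pics/w14.png

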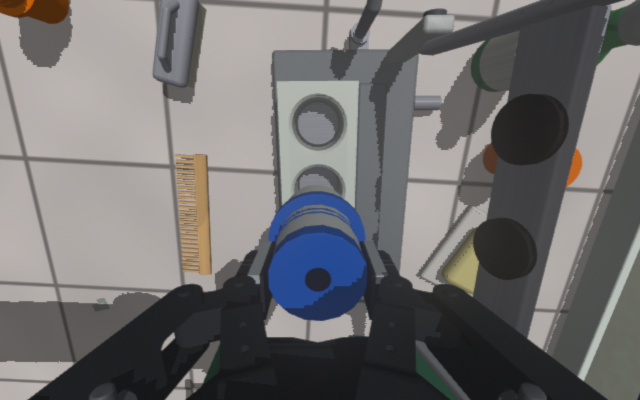

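Run:
```python
from h import *
p=manip.capture('wrist'); st()
print('cart',onz(p,(318,279),.251),'well+',onz(p,(319,121.5),.07), 'side well+', )
im=cv2.imread('pics/w14.png')[80:230,260:400]; cv2.imwrite('pics/w14c.png',cv2.resize(im,None,fx=5,fy=5,interpolation=cv2.INTER_CUBIC))
q=snap('side','d14'); print(onz(q,(307.5,231),.07)); crop('d14','d14c',270,160,350,250,7)
```

```text
t 28.43 tcp [0.5656 0.0459 0.2189] w 0.0448 F [ 0.3 -0.1 -0.4] q [-0.13  0.15  1.63 -0.    1.36 -0.19]
x [-0.002 -0.    -1.   ] y [-0.054  0.999 -0.   ] z [ 0.999  0.054 -0.002]
cart [0.56559616 0.05087779 0.251     ] well+ [0.56277225 0.11467775 0.07      ] side well+
[0.55997541 0.11246301 0.07      ]
```

View pics/w14c.png

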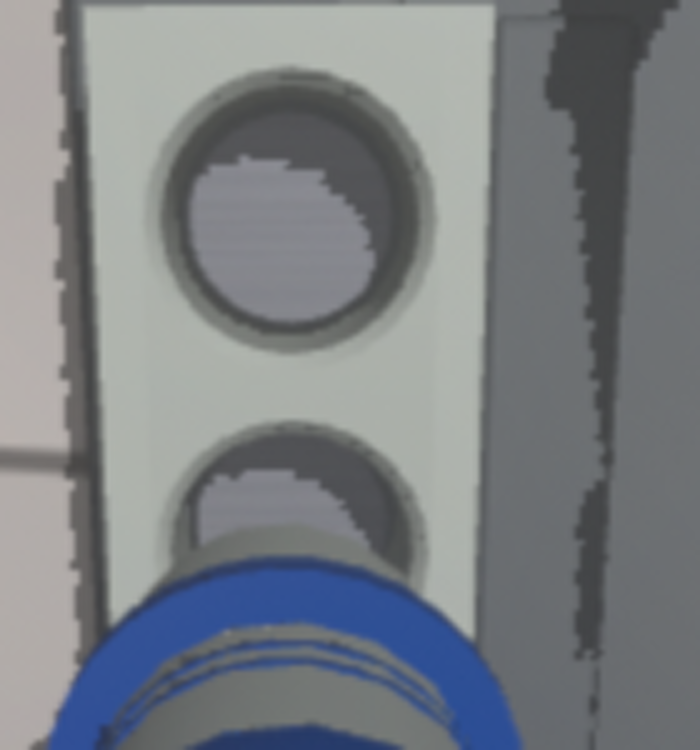

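View pics/d14c.png

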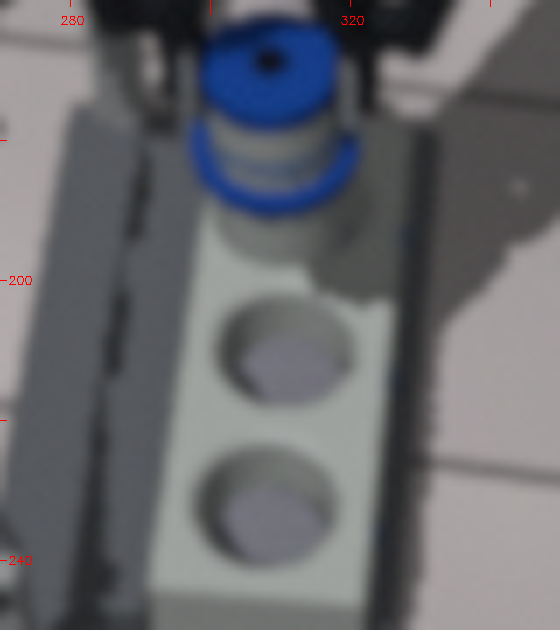

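Run:
```python
from h import *
p=manip.capture('wrist'); q=manip.capture('side'); st()
print('cart w',onz(p,(318,279),.2525),'side',onz(q,(308.3,168.6),.2525), 'tri',tri([(p,(318,279)),(q,(308.3,168.6))]))
print('mid side',onz(q,(310.4,210.1),.07),'+ side',onz(q,(307.9,232.1),.07),'+ w',onz(p,(319.4,122),.07))
print(proj(p,[.5656,.0459,.2525]))
```

```text
t 28.58 tcp [0.5662 0.0453 0.2198] w 0.0451 F [ 0.4  0.  -2.2] q [-0.13  0.15  1.63 -0.    1.36 -0.19]
x [ 0. -0. -1.] y [-0.053  0.999 -0.   ] z [0.999 0.053 0.   ]
cart w [0.56622831 0.05022647 0.2525    ] side [0.56343931 0.05146503 0.2525    ] tri [0.56639606 0.03958525 0.23630962]
mid side [0.56319653 0.04882149 0.07      ] + side [0.55840839 0.11547726 0.07      ] + w [0.56430279 0.11319258 0.07      ]
[316.0580399  287.45743728]
```

Run:
```python
from h import *
p=manip.capture('wrist'); q=manip.capture('side')
print('foot edge y', onz(q,(310.7,197.4),.163))
for y in (.0453,.0500):
    c=np.array([.5665,y,0])
    print(y,'top side',proj(q,c+[0,0,.2525]),'top w',proj(p,c+[0,0,.2525]))
    for r,z in ((.020,.163),(.024,.169)):
        a=np.linspace(0,6.28,100); P=np.array([proj(q,c+[r*np.cos(t),r*np.sin(t),z]) for t in a]); print('foot low',P[P[:,1].argmax()].round(1))
    a=np.linspace(0,6.28,100); P=np.array([proj(q,c+[.029*np.cos(t),.029*np.sin(t),.2105]) for t in a]); print('collar low',P[P[:,1].argmax()].round(1),P[:,0].min(),P[:,0].max())
    P=np.array([proj(p,c+[.029*np.cos(t),.029*np.sin(t),.2105]) for t in a]); print('collar wrist hi',P[P[:,1].argmin()].round(1),P[:,0].min(),P[:,0].max())
```

```text
foot edge y [0.55678941 0.06971154 0.163     ]
0.0453 top side [307.44064988 166.33840427] top w [317.37903267 287.71438429]
foot low [308.2 195.5]
foot low [308.1 195.5]
collar low [307.6 187.3] 295.73977749067126 320.1468572472482
collar wrist hi [316.1 199. ] 268.1234692975439 366.7305880845395
0.05 top side [307.08781046 167.93835017] top w [317.94769556 278.48664653]
foot low [307.9 197.1]
foot low [307.8 197.1]
collar low [307.2 188.9] 295.3670200078547 319.8426145947515
collar wrist hi [316.6 190.9] 268.149428564873 367.569643709563
```

```bash
python3 -m pendant '[[[-1,20,-4,1,0,0,0],[-1,25,0,0,0,0,0],[-1,25,0,0,0,0,0],[-1,15,0,0,0,0,0],[-1,0,0,0,0,0,0],[-1,0,0,0,0,0,0]]]'
python3 - <<'E'
from h import *
st(); p=snap('wrist','w15'); q=snap('side','d15'); crop('d15','d15c',270,160,350,250,7)
E
```

```text
time_s: 29.18
tcp_pos: [0.567, 0.042, 0.1343]
eef_rot: [-0.019, 0.707, 0.019, 0.706]
wrist_force: [0.8, -0.1, -1.1]
width: 0.0447
t 29.18 tcp [0.567  0.042  0.1343] w 0.0447 F [ 0.8 -0.1 -1.1] q [-0.14  0.24  1.71  0.    1.2  -0.19]
x [-0.002  0.    -1.   ] y [-0.053  0.999  0.   ] z [ 0.999  0.053 -0.002]
```

View pics/d15c.png

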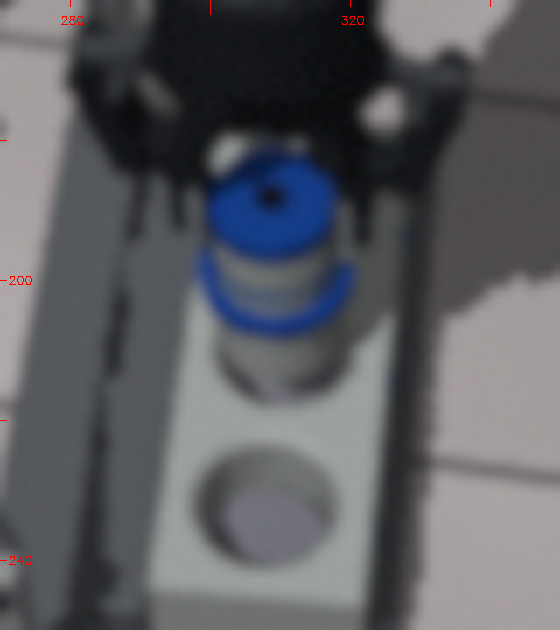

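View pics/w15.png

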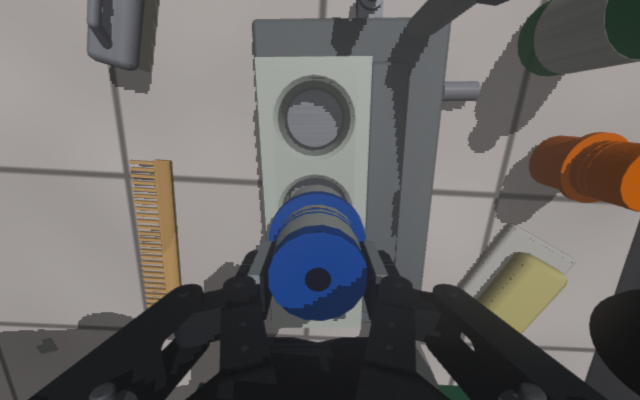

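```bash
python3 -m pendant '[[[-1,6,0,0,0,0,0],[-1,6,0,0,0,0,0],[-1,6,0,0,0,0,0],[-1,0,0,0,0,0,0]]]'
python3 -m pendant '[[[-1,6,0,0,0,0,0],[-1,6,0,0,0,0,0],[-1,3,0,0,0,0,0],[-1,0,0,0,0,0,0]]]'
```

```text
time_s: 29.62
tcp_pos: [0.5674, 0.0424, 0.117]
eef_rot: [-0.019, 0.707, 0.019, 0.707]
wrist_force: [0.6, -0.4, -1.4]
width: 0.045
time_s: 29.95
tcp_pos: [0.5671, 0.0423, 0.1006]
eef_rot: [-0.019, 0.707, 0.019, 0.706]
wrist_force: [-1.2, -0.3, 0.3]
width: 0.0451
```

```bash
python3 -m pendant '[[[-1,3,0,0,0,0,0],[-1,0,0,0,0,0,0],[0.7,0,0,0,0,0,0],[0.7,0,0,0,0,0,0],[0.7,0,0,0,0,0,0],[0.7,-15,0,0,0,0,0],[0.7,-30,0,0,0,0,0],[0.7,-40,0,0,0,0,0],[0.7,-40,0,0,0,0,0]]]'
python3 - <<'E'
from h import *
st(); p=snap('wrist','w16'); q=snap('side','d16'); crop('d16','d16c',270,140,350,250,5.4); need([.545,-.39,.235],yaw=0)
E
```

```text
time_s: 30.7
tcp_pos: [0.5666, 0.0424, 0.2244]
eef_rot: [-0.019, 0.708, 0.019, 0.706]
wrist_force: [0.4, 0.8, -0.8]
width: 0.0723
t 30.7 tcp [0.5666 0.0424 0.2244] w 0.0723 F [ 0.4  0.8 -0.8] q [-0.14  0.15  1.62 -0.    1.37 -0.19]
x [-0.002  0.    -1.   ] y [-0.054  0.999  0.   ] z [ 0.999  0.054 -0.002]
turn(rv now) [0.054 0.016 0.003] other [-3.087 -0.004  0.024] j6 -0.192
shift now-axes [  -1.8 -429.7  -50.4]  after-turn axes [  -2.4 -431.8  -27.1]
```

View pics/d16c.png

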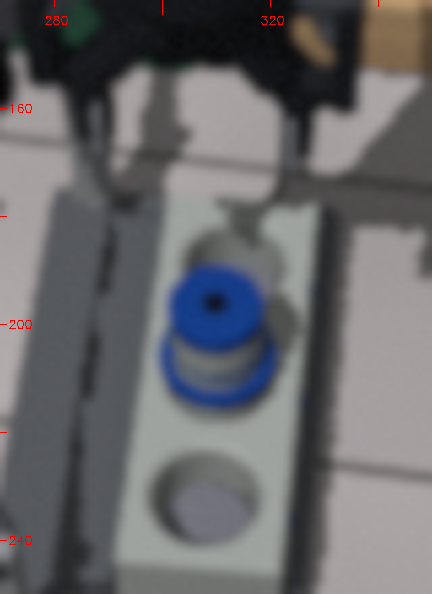

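```bash
python3 -m pendant '[[[1,0,-20,0,0.027,0,0],[1,0,-38,-2,0.027,0,0],[1,0,-40,-3,0,0,0],[1,0,-40,-3,0,0,0],[1,0,-40,-3,0,0,0],[1,0,-40,-3,0,0,0],[1,0,-40,-3,0,0,0],[1,0,-40,-3,0,0,0],[1,0,-40,-3,0,0,0],[1,0,-40,-2,0,0,0],[1,0,-32,-2,0,0,0],[1,0,-18,0,0,0,0],[1,0,0,0,0,0,0],[1,0,0,0,0,0,0]]]'
python3 - <<'E'
from h import *
st(); p=snap('wrist','w17'); q=snap('side','d17'); need([.545,-.39,.235],yaw=0)
E
```

```text
time_s: 31.97
tcp_pos: [0.5422, -0.3863, 0.2231]
eef_rot: [0.001, 0.707, -0.0, 0.707]
wrist_force: [-0.2, -0.2, 0.3]
width: 0.0852
t 31.97 tcp [ 0.5422 -0.3863  0.2231] w 0.0852 F [-0.2 -0.2  0.3] q [-0.8   0.4   1.33  0.    1.42 -0.8 ]
x [-0.     0.001 -1.   ] y [0.002 1.    0.001] z [ 1.    -0.002 -0.   ]
turn(rv now) [ 0.001 -0.    -0.001] other [-3.141e+00  1.000e-03 -0.000e+00] j6 -0.799
shift now-axes [-11.6  -5.5   2.3]  after-turn axes [-11.6  -5.5   2.3]
```

View pics/w17.png

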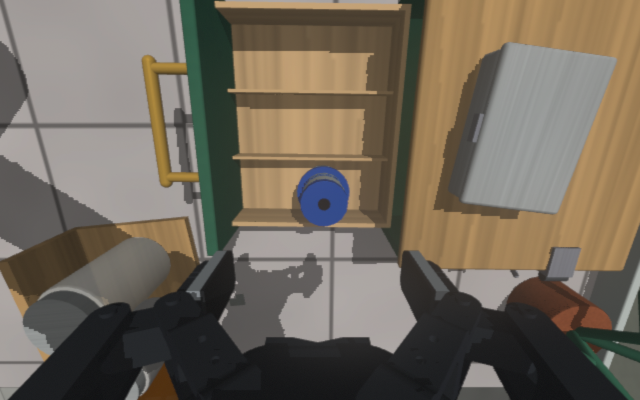

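Run:
```python
from h import *
p=manip.capture('wrist');q=manip.capture('side')
X=onz(p,(324,204),.105); print(X,onz(q,(338.4,89.5),.105)); st(); need([X[0],X[1],.072])
```

```text
[ 0.549365   -0.39239291  0.105     ] [ 0.54618821 -0.39338574  0.105     ]
t 32.17 tcp [ 0.543  -0.3842  0.2238] w 0.0855 F [-0.8  0.3  0.9] q [-0.8   0.39  1.33  0.    1.42 -0.8 ]
x [ 0.  0. -1.] y [-0.002  1.     0.   ] z [1.    0.002 0.   ]
shift now-axes [151.8  -8.2   6.4]  after-turn axes [151.8  -8.2   6.4]
```

```bash
python3 -m pendant '[[[1,10,-7,4,0,0,0],[1,30,0,0,0,0,0],[1,30,0,0,0,0,0],[1,30,0,0,0,0,0],[1,30,0,0,0,0,0],[1,15,0,0,0,0,0],[1,7,0,0,0,0,0],[1,0,0,0,0,0,0],[1,0,0,0,0,0,0]]]'
python3 - <<'E'
from h import *
st(); p=snap('wrist','w18')
for y in (-.385,-.39,-.395): print(y,proj(p,[.547,y,.105]))
E
```

```text
time_s: 32.92
tcp_pos: [0.5474, -0.3931, 0.0734]
eef_rot: [-0.001, 0.707, -0.0, 0.708]
wrist_force: [1.1, 0.1, 0.7]
width: 0.0854
t 32.92 tcp [ 0.5474 -0.3931  0.0734] w 0.0854 F [1.1 0.1 0.7] q [-0.8   0.56  1.42  0.    1.17 -0.8 ]
x [ 0.002 -0.002 -1.   ] y [-0.     1.    -0.002] z [1.    0.    0.002]
-0.385 [315.81882738 270.39746411]
-0.39 [315.82107239 280.29397138]
-0.395 [315.82326647 289.96598867]
```

View pics/w18.png

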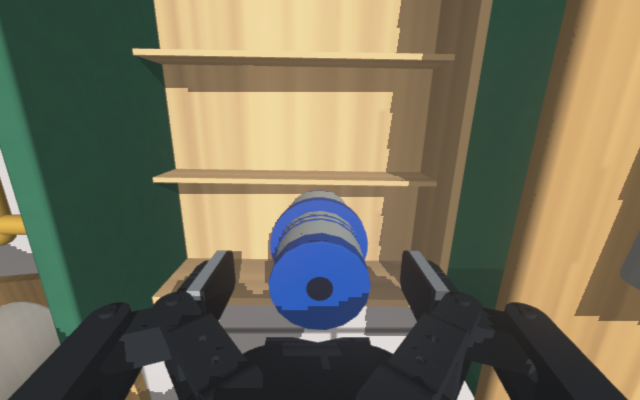

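```bash
python3 -m pendant '[[[1,0,-1,1,0,0,0],[-1,0,0,0,0,0,0],[-1,0,0,0,0,0,0],[-1,0,0,0,0,0,0],[-1,0,0,0,0,0,0],[-1,0,0,0,0,0,0],[-1,-10,0,0,0,0,0],[-1,-20,0,0,0,0,0],[-1,-25,0,0,0,0,0],[-1,-25,0,0,0,0,0],[-1,-25,0,0,0,0,0],[-1,-25,0,0,0,0,0],[-1,-20,0,0,0,0,0],[-1,0,0,0,0,0,0],[-1,0,0,0,0,0,0]]]'
python3 - <<'E'
from h import *
st(); need([.571,-.0233,.219],yaw=.054)
E
```

```text
time_s: 34.22
tcp_pos: [0.5479, -0.394, 0.2228]
eef_rot: [-0.001, 0.707, -0.001, 0.708]
wrist_force: [0.8, -0.6, -1.1]
width: 0.0451
t 34.22 tcp [ 0.5479 -0.394   0.2228] w 0.0451 F [ 0.8 -0.6 -1.1] q [-0.8   0.42  1.3   0.    1.42 -0.8 ]
x [ 0.002 -0.002 -1.   ] y [-0.     1.    -0.002] z [1.    0.    0.002]
turn(rv now) [-0.054  0.002  0.002] other [ 3.088e+00  3.000e-03 -3.000e-03] j6 -0.802
shift now-axes [  3.2 370.7  23.1]  after-turn axes [  3.8 368.9  43.1]
```

```bash
python3 -m pendant '[[[-1,0,15,1,-0.027,0,0],[-1,0,32,3,-0.027,0,0],[-1,0,37,4,0,0,0],[-1,0,37,5,0,0,0],[-1,0,37,5,0,0,0],[-1,0,37,5,0,0,0],[-1,0,37,5,0,0,0],[-1,0,37,5,0,0,0],[-1,0,37,4,0,0,0],[-1,0,30,3,0,0,0],[-1,0,20,2,0,0,0],[-1,0,13,1,0,0,0],[-1,0,0,0,0,0,0],[-1,0,0,0,0,0,0],[-1,0,0,0,0,0,0]]]'
python3 - <<'E'
from h import *
st(); p=snap('wrist','w19');q=snap('side','d19'); crop('d19','d19c',270,130,350,230,6); need([.571,-.0233,.13],yaw=.054)
E
```

```text
time_s: 35.47
tcp_pos: [0.5719, -0.024, 0.2208]
eef_rot: [-0.019, 0.707, 0.019, 0.706]
wrist_force: [0.2, -0.7, -0.6]
width: 0.0452
t 35.47 tcp [ 0.5719 -0.024   0.2208] w 0.0452 F [ 0.2 -0.7 -0.6] q [-0.25  0.16  1.62 -0.    1.37 -0.31]
x [-0.001 -0.    -1.   ] y [-0.053  0.999 -0.   ] z [ 0.999  0.053 -0.001]
turn(rv now) [-0.002 -0.001  0.   ] other [3.14e+00 0.00e+00 1.00e-03] j6 -0.305
shift now-axes [91.3  1.  -1. ]  after-turn axes [91.3  1.  -1.1]
```

View pics/w19.png

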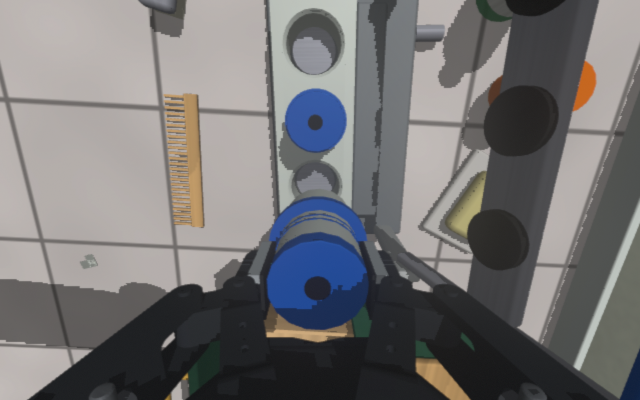

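View pics/d19c.png

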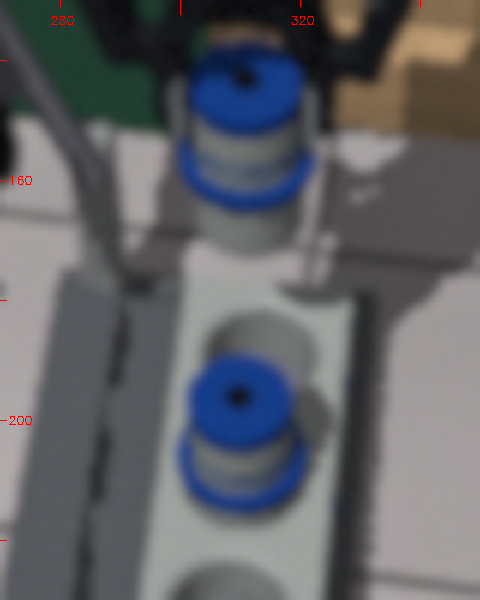

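Run:
```python
from h import *
p=manip.capture('wrist'); q=manip.capture('side'); st()
print('cart',onz(p,(317.5,288),.2538),onz(q,(310.8,143),.2538))
print('mid',onz(p,(315.5,122),.13),onz(q,(309.8,196.2),.13))
```

```text
t 35.67 tcp [ 0.5722 -0.024   0.2216] w 0.0451 F [-0.4  0.6 -1. ] q [-0.25  0.16  1.61 -0.    1.37 -0.31]
x [-0. -0. -1.] y [-0.052  0.999 -0.   ] z [ 0.999  0.052 -0.   ]
cart [ 0.57249379 -0.02459263  0.2538    ] [ 0.57050311 -0.02471201  0.2538    ]
mid [0.56712734 0.04439103 0.13      ] [0.56407141 0.04472097 0.13      ]
```

```bash
python3 -m pendant '[[[-1,20,1,-1.3,0,0,0],[-1,25,0,0,0,0,0],[-1,25,0,0,0,0,0],[-1,15,0,0,0,0,0],[-1,6,0,0,0,0,0],[-1,6,0,0,0,0,0],[-1,6,0,0,0,0,0],[-1,0,0,0,0,0,0]]]'
python3 -m pendant '[[[-1,6,0,0,0,0,0],[-1,6,0,0,0,0,0],[-1,3,0,0,0,0,0],[-1,0,0,0,0,0,0]]]'
```

```text
time_s: 36.33
tcp_pos: [0.5707, -0.0222, 0.1184]
eef_rot: [-0.019, 0.707, 0.019, 0.707]
wrist_force: [-0.8, 0.7, -1.2]
width: 0.0448
time_s: 36.67
tcp_pos: [0.5707, -0.022, 0.1033]
eef_rot: [-0.019, 0.707, 0.019, 0.707]
wrist_force: [-2.2, -0.9, -2.4]
width: 0.0451
```

```bash
python3 -m pendant '[[[-1,3,0,0,0,0,0],[-1,2,0,0,0,0,0],[-1,0,0,0,0,0,0]]]'
python3 -m pendant '[[[0.7,0,0,0,0,0,0],[0.7,0,0,0,0,0,0],[0.7,0,0,0,0,0,0],[0.7,-15,0,0,0,0,0],[0.7,-30,0,0,0,0,0],[0.7,-40,0,0,0,0,0],[0.7,-40,0,0,0,0,0],[0.7,0,-15,-30,0,0,0],[0.7,0,-15,-30,0,0,0],[0.7,0,0,0,0,0,0]]]'
python3 - <<'E'
from h import *
st(); p=snap('wrist','w20'); q=snap('side','d20'); crop('d20','d20c',240,120,360,250,4.6); need([.390,-.318,.22],yaw=0)
E
```

```text
time_s: 36.92
tcp_pos: [0.5708, -0.022, 0.0985]
eef_rot: [-0.019, 0.707, 0.019, 0.707]
wrist_force: [-3.2, 0.3, -1.4]
width: 0.0451
time_s: 37.75
tcp_pos: [0.5095, -0.0567, 0.2239]
eef_rot: [-0.019, 0.707, 0.018, 0.706]
wrist_force: [-0.5, -0.9, -0.7]
width: 0.0725
t 37.75 tcp [ 0.5095 -0.0567  0.2239] w 0.0725 F [-0.5 -0.9 -0.7] q [-0.35  0.    1.78 -0.    1.36 -0.4 ]
x [-0.001 -0.001 -1.   ] y [-0.052  0.999 -0.001] z [ 0.999  0.052 -0.001]
turn(rv now) [0.053 0.002 0.   ] other [-3.089e+00 -0.000e+00  3.000e-03] j6 -0.396
shift now-axes [   4.  -255.6 -136.2]  after-turn axes [   4.2 -262.4 -122.6]
```

View pics/d20c.png

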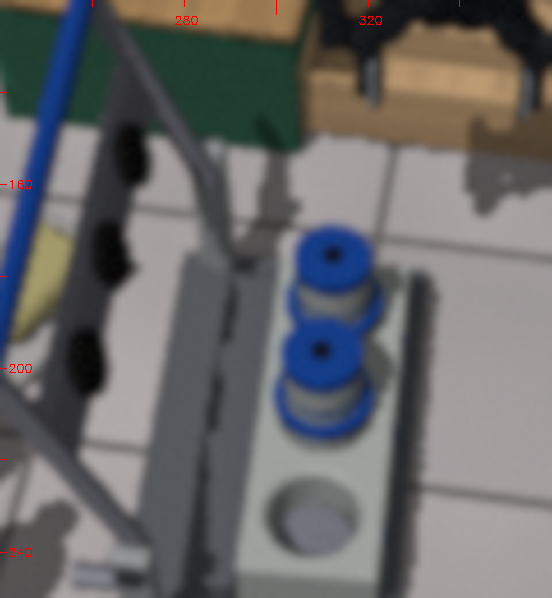

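View pics/w20.png

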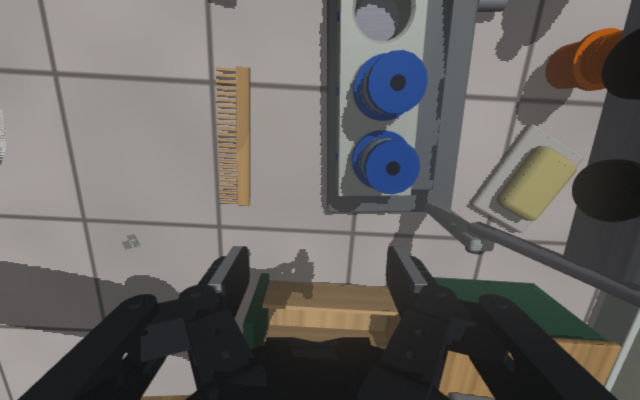

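Run:
```python
from h import *
q=manip.capture('side')
for uv in [(392,106),(441,108),(440,40),(389,56)]: print(onz(q,uv,.01).round(3))
print('jar top',onz(q,(417,67),.15), 'handle',onz(q,(386,127),.085),onz(q,(389,102.5),.085))
need([.345,-.316,.22],yaw=0)
```

```text
[ 0.364 -0.448  0.01 ]
[ 0.197 -0.463  0.01 ]
[ 0.194 -0.853  0.01 ]
[ 0.389 -0.721  0.01 ]
jar top [ 0.30650062 -0.48511336  0.15      ] handle [ 0.38359517 -0.27101085  0.085     ] [ 0.38061406 -0.38006221  0.085     ]
turn(rv now) [0.053 0.002 0.   ] other [-3.088e+00 -0.000e+00  3.000e-03] j6 -0.396
shift now-axes [   4.  -251.3 -181.9]  after-turn axes [   4.3 -260.6 -168.2]
```

```bash
python3 -m pendant '[[[-1,0,-15,-10,0.053,0,0],[-1,0,-30,-20,0,0,0],[-1,0,-36,-23,0,0,0],[-1,0,-36,-23,0,0,0],[-1,0,-36,-23,0,0,0],[-1,0,-36,-23,0,0,0],[-1,0,-36,-23,0,0,0],[-1,0,-25,-16,0,0,0],[-1,0,-10,-6,0,0,0],[-1,20,0,0,0,0,0],[-1,30,0,0,0,0,0],[-1,30,0,0,0,0,0],[-1,30,0,0,0,0,0],[-1,30,0,0,0,0,0],[-1,8,0,0,0,0,0],[-1,0,0,0,0,0,0]]]'
python3 - <<'E'
from h import *
st(); p=snap('wrist','w21')
E
```

```text
time_s: 39.23
tcp_pos: [0.3492, -0.3094, 0.0735]
eef_rot: [0.001, 0.708, 0.002, 0.706]
wrist_force: [0.3, 0.6, 0.3]
width: 0.0002
t 39.23 tcp [ 0.3492 -0.3094  0.0735] w 0.0002 F [0.3 0.6 0.3] q [-0.99  0.08  2.03  0.    1.05 -0.99]
x [-0.003  0.005 -1.   ] y [-0.002  1.     0.005] z [ 1.     0.002 -0.003]
```

View pics/w21.png

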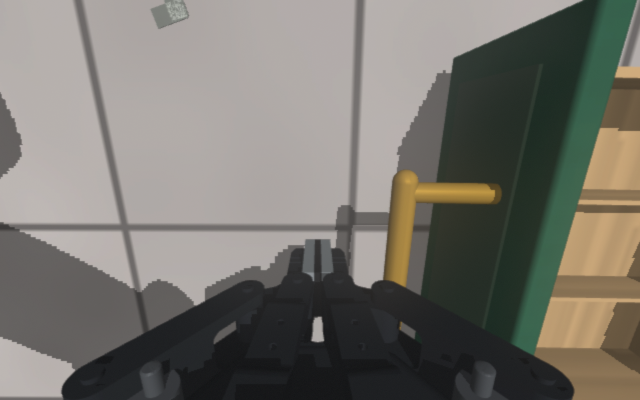

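```bash
python3 -m pendant '[[[-1,0,-4,8,0,0,0],[-1,0,-4,8,0,0,0],[-1,0,0,5,0,0,0],[-1,0,0,5,0,0,0],[-1,0,0,10,0,0,0],[-1,0,0,14,0,0,0],[-1,0,0,14,0,0,0],[-1,0,0,14,0,0,0],[-1,0,0,14,0,0,0],[-1,0,0,14,0,0,0],[-1,0,0,14,0,0,0],[-1,0,0,14,0,0,0],[-1,0,0,14,0,0,0],[-1,0,0,14,0,0,0],[-1,0,0,10,0,0,0],[-1,0,0,5,0,0,0],[-1,0,0,0,0,0,0]]]'
python3 - <<'E'
from h import *
st(); p=snap('wrist','w22')
E
```

```text
time_s: 40.7
tcp_pos: [0.5278, -0.3189, 0.0757]
eef_rot: [-0.001, 0.707, 0.001, 0.707]
wrist_force: [0.5, 0.6, -0.2]
width: 0.0001
t 40.7 tcp [ 0.5278 -0.3189  0.0757] w 0.0001 F [ 0.5  0.6 -0.2] q [-0.74  0.42  1.6   0.    1.12 -0.74]
x [ 0.001  0.    -1.   ] y [-0.002  1.     0.   ] z [1.    0.002 0.001]
```

View pics/w22.png

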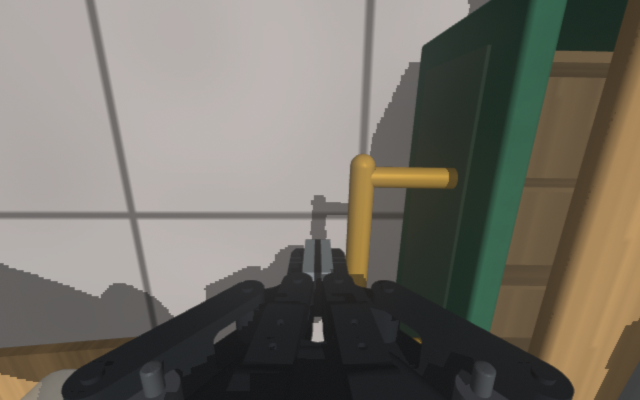

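```bash
python3 -m pendant '[[[-1,0,0,5,0,0,0],[-1,0,0,5,0,0,0],[-1,0,0,5,0,0,0],[-1,0,0,4,0,0,0],[-1,0,0,0,0,0,0]]]'
python3 -m pendant '[[[-1,0,0,4,0,0,0],[-1,0,0,3,0,0,0],[-1,0,0,0,0,0,0]]]'
```

```text
time_s: 41.17
tcp_pos: [0.5464, -0.3193, 0.0759]
eef_rot: [-0.001, 0.707, 0.0, 0.707]
wrist_force: [0.9, 0.0, -0.1]
width: 0.0001
time_s: 41.42
tcp_pos: [0.5491, -0.3194, 0.0756]
eef_rot: [-0.0, 0.71, 0.001, 0.704]
wrist_force: [-14.8, 0.8, 8.2]
width: -0.0002
```

```bash
python3 -m pendant '[[[-1,0,0,2,0,0,0],[-1,0,0,0,0,0,0]]]'
python3 -m pendant '[[[-1,0,0,-10,0,0,0],[-1,0,0,-25,0,0,0],[-1,0,0,-30,0,0,0],[-1,-30,0,-20,0,0,0],[-1,-40,0,0,0,0,0],[-1,-40,0,0,0,0,0],[-1,-40,0,0,0,0,0],[-1,0,0,0,0,0,0]]]'
python3 - <<'E'
from h import *
st(); p=snap('wrist','w23'); q=snap('side','d23'); crop('d23','d23c',220,40,360,180,4.2)
print('handle',onz(q,(334,121.5),.085))
print(proj(q,[.5675,-.27,.085]),proj(q,[.557,-.27,.085]))
E
```

```text
time_s: 41.58
tcp_pos: [0.5493, -0.3194, 0.0754]
eef_rot: [0.0, 0.712, 0.001, 0.702]
wrist_force: [-21.5, 0.6, 11.9]
width: -0.0003
time_s: 42.25
tcp_pos: [0.4732, -0.323, 0.2363]
eef_rot: [-0.005, 0.703, -0.004, 0.712]
wrist_force: [0.1, 0.5, 1.3]
width: 0.0005
t 42.25 tcp [ 0.4732 -0.323   0.2363] w 0.0005 F [0.1 0.5 1.3] q [-0.81  0.14  1.61  0.    1.38 -0.81]
x [ 0.013 -0.013 -1.   ] y [-0.001  1.    -0.013] z [1.    0.001 0.013]
handle [ 0.54322361 -0.26992508  0.085     ]
[326.20084573 120.61841889] [329.57226642 120.99184295]
```

View pics/d23c.png

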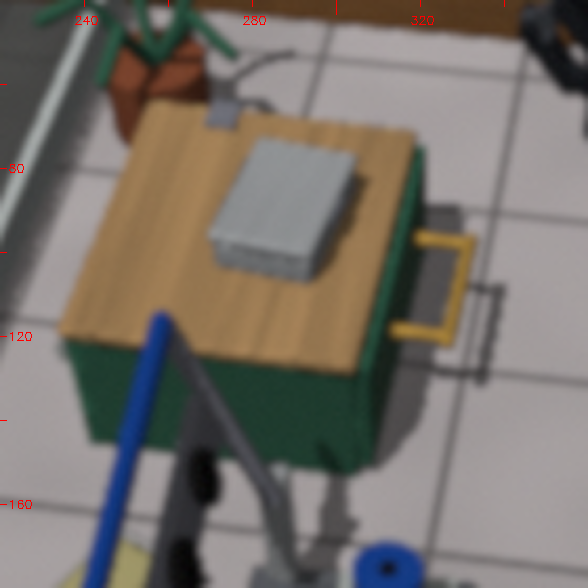

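View pics/w23.png

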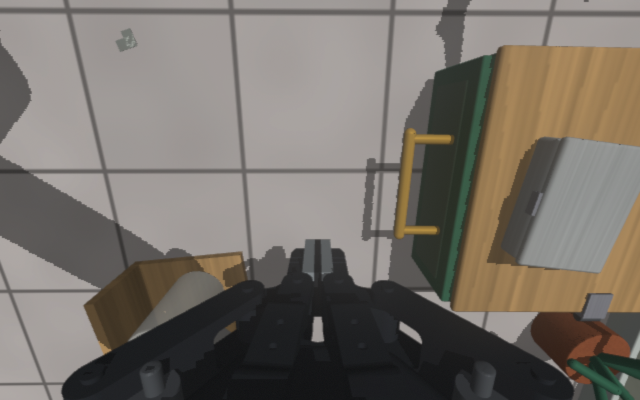

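```bash
python3 -m pendant '[[[-0.1,-30,0,0,-0.054,0,0],[-0.1,-30,20,8,0,0,0],[-0.1,-30,30,16,0,0,0],[-0.1,-14,35,18,0,0,0],[-0.1,0,35,18,0,0,0],[-0.1,0,35,18,0,0,0],[-0.1,0,35,18,0,0,0],[-0.1,0,35,18,0,0,0],[-0.1,0,35,18,0,0,0],[-0.1,0,35,18,0,0,0],[-0.1,0,35,18,0,0,0],[-0.1,0,30,15,0,0,0],[-0.1,0,20,8,0,0,0],[-0.1,0,0,0,0,0,0],[-0.1,0,0,0,0,0,0]]]'
python3 - <<'E'
from h import *
st(); p=snap('wrist','w24'); need([.7008,.0576,.2595],yaw=.054)
for X in [(.7008-.0066,.0576+.12,.278),(.7008+.0066,.0576-.12,.278)]: print(proj(p,X).round())
E
```

```text
time_s: 43.6
tcp_pos: [0.6377, 0.0691, 0.3248]
eef_rot: [-0.02, 0.708, 0.02, 0.706]
wrist_force: [-1.0, -0.2, 0.7]
width: 0.0382
t 43.6 tcp [0.6377 0.0691 0.3248] w 0.0382 F [-1.  -0.2  0.7] q [-0.08  0.29  1.26 -0.    1.59 -0.14]
x [-0.004  0.    -1.   ] y [-0.057  0.998  0.   ] z [ 0.998  0.057 -0.004]
turn(rv now) [ 0.001 -0.003  0.   ] other [-3.14  -0.    -0.005] j6 -0.137
shift now-axes [ 65.7 -13.8  62.7]  after-turn axes [ 65.8 -13.7  62.5]
[420.  61.]
[390. 372.]
```

View pics/w24.png

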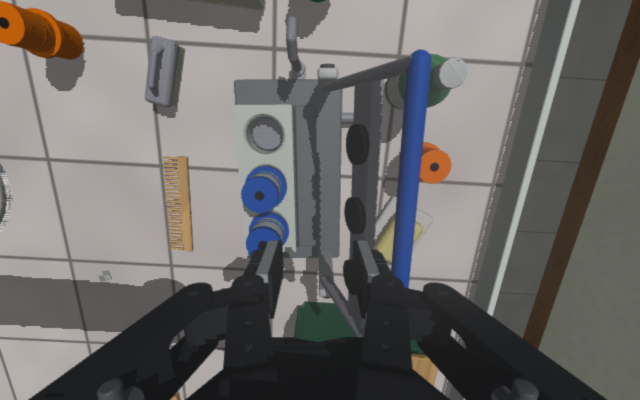

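```bash
python3 -m pendant '[[[-0.1,0,-6,30,0,0,0],[-0.1,0,-6,32,0,0,0],[-0.1,20,0,0,0,0,0],[-0.1,25,0,0,0,0,0],[-0.1,15,0,0,0,0,0],[-0.1,5,0,0,0,0,0],[-0.1,0,0,0,0,0,0],[-1,0,0,0,0,0,0],[-1,0,0,0,0,0,0],[-1,0,0,0,0,0,0],[-1,0,0,0,0,0,0]]]' 50
python3 - <<'E'
from h import *
st()
E
```

```text
time_s: 44.57
tcp_pos: [0.701, 0.0588, 0.2646]
eef_rot: [-0.02, 0.706, 0.019, 0.708]
wrist_force: [-3.7, -0.7, 4.8]
width: 0.0118
t 44.57 tcp [0.701  0.0588 0.2646] w 0.0118 F [-3.7 -0.7  4.8] q [-0.09  0.47  1.14 -0.    1.52 -0.14]
x [ 0.002 -0.001 -1.   ] y [-0.055  0.998 -0.001] z [0.998 0.055 0.002]
```

```bash
python3 -m pendant '[[[-0.3,0,0,0,0,0,0],[-0.3,0,0,0,0,0,0],[-0.3,5,0,0,0,0,0],[-0.3,0,0,0,0,0,0],[-1,0,0,0,0,0,0],[-1,0,0,0,0,0,0],[-1,0,0,0,0,0,0]]]'
python3 - <<'E'
from h import *
st()
E
```

```text
time_s: 45.15
tcp_pos: [0.7007, 0.0596, 0.2567]
eef_rot: [-0.019, 0.707, 0.02, 0.707]
wrist_force: [1.9, 0.2, -3.3]
width: 0.0122
t 45.15 tcp [0.7007 0.0596 0.2567] w 0.0122 F [ 1.9  0.2 -3.3] q [-0.09  0.48  1.15  0.    1.51 -0.14]
x [-0.  0. -1.] y [-0.055  0.998  0.   ] z [ 0.998  0.055 -0.   ]
```

```bash
python3 -m pendant '[[[-1,-2.4,0,-7.5,0,0,0],[-1,-2,0,-7.8,0,0,0],[-1,-1.6,0,-7.9,0,0,0],[-1,-1.3,0,-7.9,0,0,0],[-1,-0.8,0,-8,0,0,0],[-1,-0.4,0,-8,0,0,0],[-1,0,0,-8,0,0,0],[-1,0.3,0,-8,0,0,0],[-1,0.8,0,-8,0,0,0],[-1,1.1,0,-7.9,0,0,0],[-1,1.6,0,-7.8,0,0,0],[-1,1.9,0,-7.8,0,0,0]]]'
python3 -m pendant '[[[-1,2.4,0,-7.7,0,0,0],[-1,2.7,0,-7.5,0,0,0],[-1,3.1,0,-7.4,0,0,0],[-1,3.4,0,-7.2,0,0,0],[-1,3.8,0,-7,0,0,0],[-1,4.2,0,-6.8,0,0,0],[-1,4.5,0,-6.7,0,0,0],[-1,4.8,0,-6.4,0,0,0]]]'
python3 - <<'E'
from h import *
st()
E
```

```text
time_s: 46.15
tcp_pos: [0.6091, 0.0539, 0.2634]
eef_rot: [-0.02, 0.703, 0.019, 0.711]
wrist_force: [7.7, 0.1, 4.5]
width: 0.0127
time_s: 46.82
tcp_pos: [0.5519, 0.0504, 0.234]
eef_rot: [-0.02, 0.704, 0.019, 0.71]
wrist_force: [4.0, -1.3, 7.1]
width: 0.0124
t 46.82 tcp [0.5519 0.0504 0.234 ] w 0.0124 F [ 4.  -1.3  7.1] q [-0.13  0.1   1.66 -0.    1.38 -0.18]
x [ 0.009 -0.002 -1.   ] y [-0.055  0.998 -0.002] z [0.998 0.055 0.009]
```

```bash
python3 -m pendant '[[[-1,5.1,0,-6.1,0,0,0],[-1,5.4,0,-5.9,0,0,0],[-1,5.7,0,-5.6,0,0,0],[-1,6,0,-5.3,0,0,0],[-1,6.3,0,-5,0,0,0],[-1,6.5,0,-4.7,0,0,0],[-1,6.7,0,-4.3,0,0,0],[-1,6.9,0,-4,0,0,0]]]'
python3 -m pendant '[[[-1,7.1,0,-3.7,0,0,0],[-1,7.3,0,-3.3,0,0,0],[-1,7.4,0,-3,0,0,0],[-1,7.6,0,-2.5,0,0,0],[-1,7.7,0,-2.1,0,0,0],[-1,7.8,0,-1.8,0,0,0],[-1,0,0,0,0,0,0]]]'
python3 - <<'E'
from h import *
st(); p=snap('side','d25'); crop('d25','d25c',240,120,400,250,4.8)
E
```

```text
time_s: 47.48
tcp_pos: [0.5102, 0.0479, 0.1836]
eef_rot: [-0.02, 0.705, 0.019, 0.709]
wrist_force: [5.3, -3.8, 2.6]
width: 0.0121
time_s: 48.07
tcp_pos: [0.493, 0.047, 0.1369]
eef_rot: [-0.02, 0.706, 0.019, 0.708]
wrist_force: [7.9, -5.0, -7.3]
width: 0.0123
t 48.07 tcp [0.493  0.047  0.1369] w 0.0123 F [ 7.9 -5.  -7.3] q [-0.15  0.05  1.91 -0.    1.18 -0.2 ]
x [ 0.003 -0.002 -1.   ] y [-0.055  0.998 -0.002] z [0.998 0.055 0.002]
```

View pics/d25c.png

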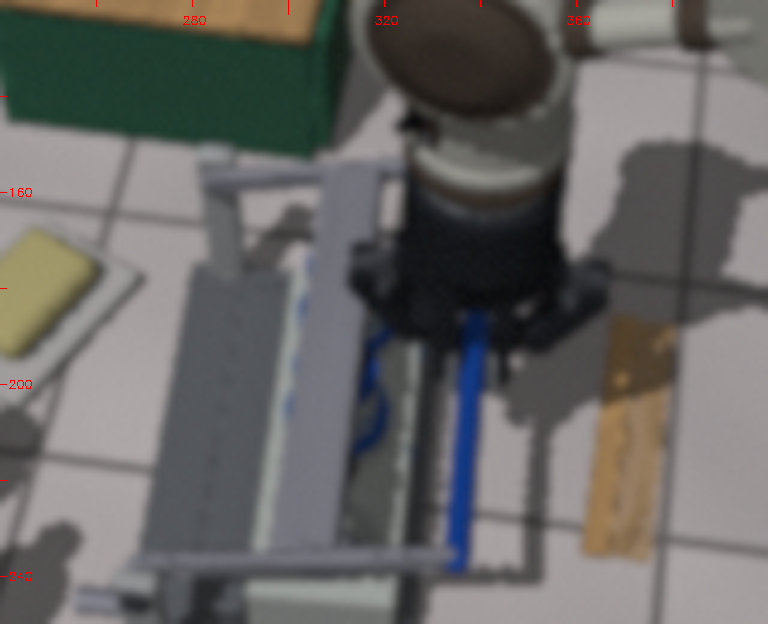

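```bash
python3 -m pendant '[[[-1,5,0,-1,0,0,0],[-1,5,0,-0.8,0,0,0],[-1,5,0,-0.6,0,0,0],[-1,5,0,-0.4,0,0,0],[-1,0,0,0,0,0,0]]]'
python3 -m pendant '[[[-1,4,0,-0.3,0,0,0],[-1,4,0,-0.2,0,0,0],[-1,3,0,0,0,0,0],[-1,0,0,0,0,0,0]]]'
python3 - <<'E'
from h import *
st()
E
```

```text
time_s: 48.53
tcp_pos: [0.4902, 0.0469, 0.1174]
eef_rot: [-0.02, 0.706, 0.019, 0.708]
wrist_force: [4.9, -5.3, -2.1]
width: 0.0122
time_s: 48.87
tcp_pos: [0.4897, 0.0468, 0.1067]
eef_rot: [-0.02, 0.706, 0.019, 0.707]
wrist_force: [3.7, -5.7, 1.0]
width: 0.0125
t 48.87 tcp [0.4897 0.0468 0.1067] w 0.0125 F [ 3.7 -5.7  1. ] q [-0.15  0.08  1.94 -0.    1.12 -0.2 ]
x [ 0.002 -0.002 -1.   ] y [-0.055  0.998 -0.002] z [0.998 0.055 0.002]
```

```bash
python3 -m pendant '[[[-1,2,0,0,0,0,0],[-1,2,0,0,0,0,0],[-1,0,0,0,0,0,0]]]'
python3 -m pendant '[[[-1,2,0,0,0,0,0],[-1,2,0,0,0,0,0],[-1,0,0,0,0,0,0]]]'
python3 - <<'E'
from h import *
st()
E
```

```text
time_s: 49.12
tcp_pos: [0.4896, 0.0468, 0.1028]
eef_rot: [-0.02, 0.706, 0.019, 0.707]
wrist_force: [3.9, -5.3, 1.5]
width: 0.0124
time_s: 49.37
tcp_pos: [0.4896, 0.0469, 0.1006]
eef_rot: [-0.02, 0.707, 0.019, 0.707]
wrist_force: [-3.8, -5.8, 16.7]
width: 0.0122
t 49.37 tcp [0.4896 0.0469 0.1006] w 0.0122 F [-3.8 -5.8 16.7] q [-0.15  0.09  1.95 -0.    1.1  -0.2 ]
x [ 0.001 -0.002 -1.   ] y [-0.056  0.998 -0.002] z [0.998 0.056 0.   ]
```

```bash
python3 -m pendant '[[[-1,2,0,0,0,0,0],[-1,0,0,0,0,0,0],[-1,0,0,0,0,0,0]]]'
python3 - <<'E'
from h import *
st()
E
```

```text
time_s: 49.62
tcp_pos: [0.4897, 0.0468, 0.1005]
eef_rot: [-0.021, 0.707, 0.019, 0.707]
wrist_force: [-11.4, -4.9, 30.8]
width: 0.0122
t 49.62 tcp [0.4897 0.0468 0.1005] w 0.0122 F [-11.4  -4.9  30.8] q [-0.15  0.09  1.95 -0.    1.1  -0.2 ]
x [ 0.    -0.002 -1.   ] y [-0.056  0.998 -0.002] z [ 0.998  0.056 -0.   ]
```

```bash
python3 -m pendant '[[[-1,-2.5,0,0,0,0,0],[-0.1,0,0,0,0,0,0],[-0.1,0,0,0,0,0,0],[-0.1,0,0,0,0,0,0],[-0.1,-10,0,0,0,0,0],[-0.1,-25,0,0,0,0,0],[-0.1,-40,0,0,0,0,0],[-0.1,-40,0,0,0,0,0],[-0.1,-30,0,-30,0,0,0],[-0.1,0,0,-40,0,0,0],[-0.1,0,0,-40,0,0,0],[-0.1,0,0,0,0,0,0],[-0.1,0,0,0,0,0,0]]]'
python3 - <<'E'
from h import *
st(); p=snap('side','d26'); crop('d26','d26c',240,120,400,250,4.8); snap('wrist','w26'); snap('scene','s26'); crop('s26','s26c',240,110,440,290,4)
E
```

```text
time_s: 50.7
tcp_pos: [0.3781, 0.0422, 0.2437]
eef_rot: [-0.019, 0.706, 0.019, 0.707]
wrist_force: [0.7, -0.3, 0.2]
width: 0.0382
t 50.7 tcp [0.3781 0.0422 0.2437] w 0.0382 F [ 0.7 -0.3  0.2] q [-0.21 -0.4   2.08  0.    1.46 -0.26]
x [ 0.001  0.    -1.   ] y [-0.055  0.998 -0.   ] z [0.998 0.055 0.001]
```

View pics/d26.png

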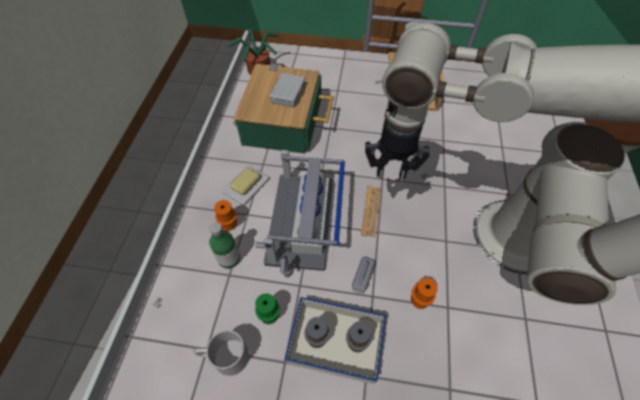

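View pics/s26c.png

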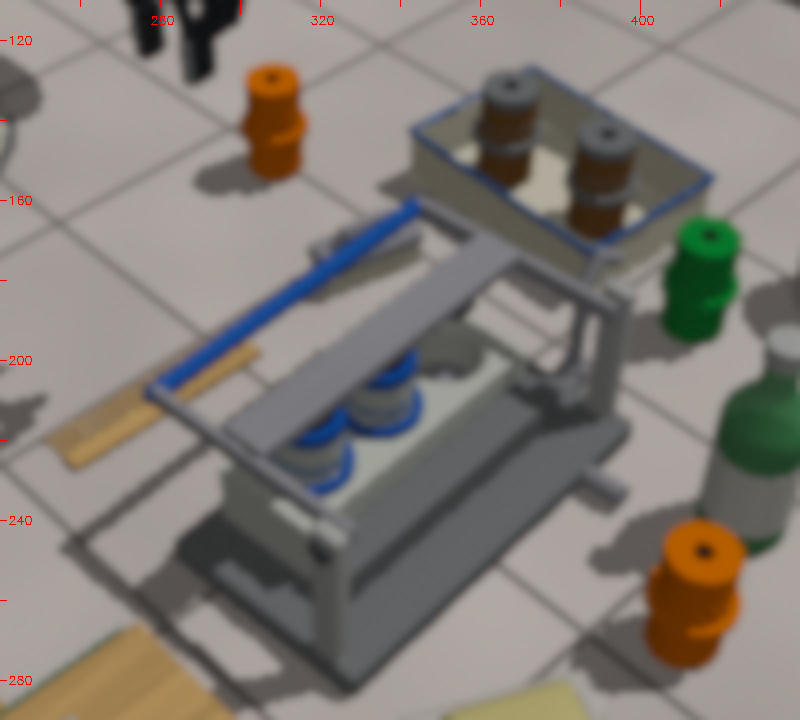

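View pics/w26.png

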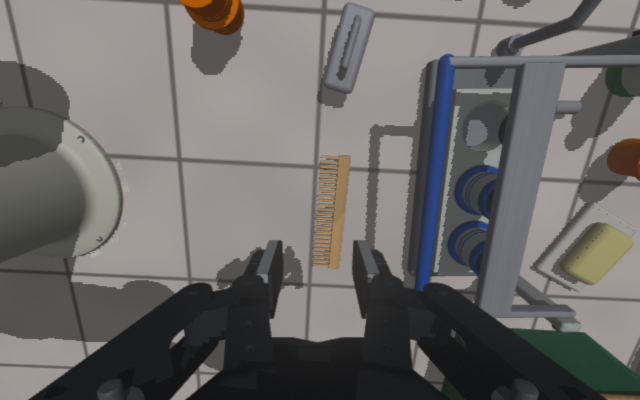

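Run:
```python
from h import *
S=manip.capture('scene');D=manip.capture('side')
crop('d26','d26e',310,140,370,260,6)
for a,b in [((278.5,207.5),(341.5,161)),((343.5,161),(335.5,241.5))]:
    X=tri([(S,a),(D,b)]); print(X.round(4),proj(S,X)-a)
for y in (.049-.124,.049+.124):
  for th in (0,.05,.1):
    X=np.array([.6495-.16*np.cos(th)-.053*(y-.049),y-.0085,.125+.16*np.sin(th)]); print(th,proj(S,X).round(1),proj(D,X).round(1))
```

```text
[ 0.4995 -0.084   0.1263] [-0.35547066 -0.15913727]
[0.4832 0.1603 0.1246] [-0.22570142 -0.08029615]
0 [277.5 206.9] [342.4 161.8]
0.05 [277.3 204.6] [342.4 159.9]
0.1 [277.1 202.5] [342.4 158. ]
0 [344.3 160.1] [335.1 243.1]
0.05 [344.4 157.9] [335.1 241.5]
0.1 [344.7 155.7] [335.  239.9]
```

View pics/d26e.png

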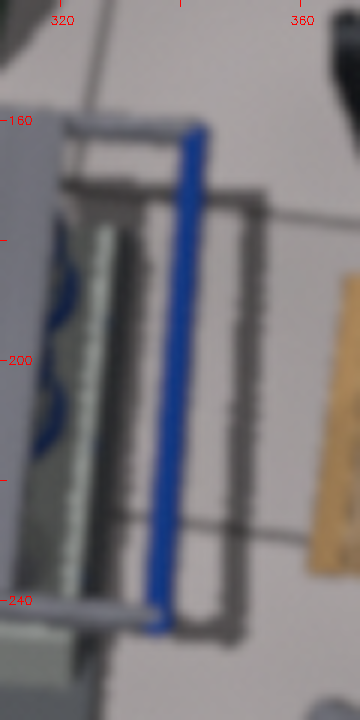

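Run:
```python
from h import *
print(manip.hand_in())
```

```text
the job is handed in; nothing more can be done
None
```

The job is done and handed in at about 51 s of robot time, well inside the 210 s limit. There were two spent and two fresh cartridges at the start.

**What I did, in order:**
1. Swung the clamp up and back to its stop.
2. Moved both spent cartridges into the enamel tray, standing.
3. Pulled the drawer out to its stop and stood the two fresh cartridges in the middle well and the well nearest the cabinet. The third drawer compartment was empty, and the third well stays empty.
4. Pushed the drawer shut, then brought the clamp down to its hard stop and let go.

**Last checks:**
- **Clamp:** The handle measures about 125 mm high at both ends, which is the shut height. It did not move under about 31 N of downward push.
- **Fresh cartridges:** Both look driven home in the pictures, with their collars down on the block's top.
- **Drawer:** It stopped firmly against about 21 N of push, and the picture showed no gap.
- **Spent cartridges:** Both are upright in the tray.
- **Other things:** The rest of the sill looks unchanged in the side and scene pictures, though I did not measure each item.

**Differences I noticed:**
- The tray moved about 15 mm away from the robot while the second spent cartridge was on its way. I measured it again and placed the cartridge to suit.
- The wrist and side cameras disagreed by up to about 8 mm. The first fresh cartridge also sat about 5 mm off centre in the grip. I corrected for both, and the cartridges went in with almost no force.

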